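# Reassemble a cleaned wok burner and put the tools away

## Task

Put the cleaned wok burner back together: set the aluminium head on the burner body's hub, turned so that its three holes go over the studs and it lies flat on its seat, then put the brass flame cap into the head, and slide the air shutter back until its tab is level with the brass pointer. Lay every cleaning tool that is on the bench flat in the white tray, one to a compartment, with its handle towards the tray's low front edge. Leave the other things on the bench where they are.

Things in the scene. Friction and masses are not known exactly. Their poses are not given: they have to be found in the camera images.
- burner: fixed burner body, dark casting 156 mm across; origin on its axis at bench level, z up. On its flat seat, 55 mm up, stand a central hub (36 mm thick, 30 mm high, chamfered) and three round-tipped studs (10 mm thick, 23 mm high) on a bolt circle of radius 55 mm at 60, 180, 300 deg about z from x. A venturi tube 52 mm thick, the shutter track on top, runs along -x to 210 mm from the axis.
- head_center (a point): loose aluminium head, 0.5 kg, 50 mm high, lying flange down: flange 150 mm across, 12 mm thick, three 15 mm holes at radius 55 mm at 60, 180, 300 deg from its x (alike: any of 3 turns fits); on it a crown 56 mm across, bored 44 mm right through, to grip from above. Point on the axis, 25 mm above the underside: 80 mm over the bench when seated, about 103 mm when resting on the stud tips.
- cap_center (a point): loose brass flame cap, 0.22 kg: disc 62 mm across, 12 mm thick, with a spigot 36 mm across, 12 mm long, below, on which it stands. Point on the axis at mid-thickness of the disc, 18 mm above the spigot's foot. In place the spigot is in the crown's bore and the disc lies on the crown's rim: the point is 31 mm above head_center (111 mm above the bench) and the disc overhangs the crown by 3 mm.
- air_shutter (a joint): position of the air shutter along its track on the venturi tube, in m: 0 at the tube's mouth, growing towards the chamber (along the burner's x axis) up to 0.060. Moves with about 1.5 N and stays where it is left.
- shutter_tab (a point): centre of the upright sheet tab of the air shutter: 10 mm thick along the track (the burner's x), 30 mm wide across it, from 70 to 106 mm above the bench; this point is 90 mm above the bench. Grip it from above.
- pointer_tip (a point): tip of the small brass pointer clamped beside the shutter track (29 mm to its +y side, 68 mm above the bench; it stays put under hand force). It marks the shutter's setting: the middle of the tab's thickness should be level with it, square across the track (same place along the burner's x). Axes as burner.
- tray: fixed white-enamelled steel tray, 206 mm (x) by 287 mm (y), origin under its centre. Four equal compartments side by side, each 200 mm long along the tray's x and 68 mm wide (too narrow for two tools to lie flat); floor 3 mm thick, 3 mm dividers up to 17 mm above the bench. The far end wall (+x) is 33 mm high, the front edge (-x) only 8 mm: the low front edge.
- slot0 (a point): centre of the floor (3 mm above the bench) of tray compartment 0 (0 is at the tray's +y side, 3 at its -y side); axes as the tray's.
- slot1 (a point): centre of the floor (3 mm above the bench) of tray compartment 1 (0 is at the tray's +y side, 3 at its -y side); axes as the tray's.
- slot2 (a point): centre of the floor (3 mm above the bench) of tray compartment 2 (0 is at the tray's +y side, 3 at its -y side); axes as the tray's.
- slot3 (a point): centre of the floor (3 mm above the bench) of tray compartment 3 (0 is at the tray's +y side, 3 at its -y side); axes as the tray's.
- brush_mid (a point): Flat cleaning brush, loose, 165 mm long, 14 mm thick, wooden handle, steel ferrule and grey bristles 42 mm wide at the working end, 90 g. It reaches 83 mm to the handle's end and 81 mm to the bristles' end. Lies flat. Point at the middle of the straight, 18 mm wide shank or handle, half-way up (7 mm above what it lies on), near the centre of mass; x points from the handle to the working end. May be absent (None).
- brush_tip (a point): end of the brush's bristles, 81 mm from brush_mid.
- scraper_mid (a point): Scraper, loose, 163 mm long, black handle 16 mm thick and a thin steel blade 44 mm wide, 120 g. It reaches 81 mm to the handle's end and 82 mm to the blade's edge. Lies flat. Point at the middle of the straight, 18 mm wide shank or handle, half-way up (8 mm above what it lies on), near the centre of mass; x points from the handle to the working end. May be absent (None).
- scraper_tip (a point): middle of the scraper blade's edge, 82 mm from scraper_mid.
- adjustable_mid (a point): Adjustable spanner of bright steel, loose, 168 mm long, 12 mm thick, jaws 44 mm wide, 300 g. It reaches 83 mm to the handle's end and 85 mm to the jaws' end. Lies flat. Point at the middle of the straight, 18 mm wide shank or handle, half-way up (6 mm above what it lies on), near the centre of mass; x points from the handle to the working end. May be absent (None).
- adjustable_tip (a point): end of the adjustable spanner's jaws, 85 mm from adjustable_mid.
- ringspanner_mid (a point): Single-ended ring spanner of dark steel, loose, 164 mm long, shank 10 mm and ring 12 mm thick, ring 42 mm across, 200 g. It reaches 83 mm to the handle's end and 81 mm to the ring's end. Lies flat. Point at the middle of the straight, 18 mm wide shank or handle, half-way up (5 mm above what it lies on), near the centre of mass; x points from the handle to the working end. May be absent (None).
- ringspanner_tip (a point): far end of the ring spanner's ring, 81 mm from ringspanner_mid.
- regulator: bystander: round grey gas regulator, 100 mm across and 68 mm high with a black knob on top; origin under its centre.
- compound_jar: bystander: small grey jar, 56 mm across and 60 mm high; origin under its centre.
- oil_can: bystander: steel can, 60 mm across and 95 mm high; origin under its centre.
- elbow: bystander: brass pipe elbow, about 60 by 60 mm and 36 mm high; origin below its bend.
- bolt_bowl: bystander: steel bowl 110 mm across and 45 mm high with a few nuts in it; origin under its centre.
Not all that is in view belongs to the job. What is shaped like the part that bears adjustable_mid but purple is not meant. What is shaped like the part that bears cap_center but purple is not meant.

How it is judged (in metres and radians):
On the way, in this order (a step that is already met when the one before it is completed fails the run):
1. the burner head is seated flat on the burner body, its holes over the studs (horizontal distance between head_center and burner below 0.0045 m and z of head_center in the frame of burner between 0.077 and 0.0825 m and angle between head_center's own z axis and vertical below 0.03 rad), for 0.2 s.
2. the flame cap sits in the crown of the seated head (all of step 1 and horizontal distance between cap_center and head_center below 0.006 m and z of cap_center in the frame of head_center between 0.0285 and 0.0335 m and angle between cap_center's own z axis and vertical below 0.05 rad), for 0.2 s.
At the end, for the whole second after the job is handed in: Head flat on its seat (4.5 mm off axis, 2.5 mm in height), cap on the crown with its spigot in the bore (6 mm), tab within 4 mm of the pointer along the track, each tool flat on the floor of its own compartment, middle within 30 mm of the tray's along x, handle to the low edge (all of step 2 and x of shutter_tab in the frame of pointer_tip between -0.004 and 0.004 m and x of brush_mid in the frame of tray between -0.03 and 0.03 m and z of brush_mid in the frame of tray between 0.007 and 0.013 m and x of each of brush_tip, scraper_tip, adjustable_tip, ringspanner_tip in the frame of tray above 0.04 m and angle between each of brush_mid, scraper_mid, adjustable_mid, ringspanner_mid's own z axis and vertical below 0.05 rad and (y of brush_mid in the frame of slot0 between -0.027 and 0.027 m or y of brush_mid in the frame of slot1 between -0.027 and 0.027 m or y of brush_mid in the frame of slot2 between -0.027 and 0.027 m or y of brush_mid in the frame of slot3 between -0.027 and 0.027 m) and x of scraper_mid in the frame of tray between -0.03 and 0.03 m and z of scraper_mid in the frame of tray between 0.008 and 0.014 m and (y of scraper_mid in the frame of slot0 between -0.027 and 0.027 m or y of scraper_mid in the frame of slot1 between -0.027 and 0.027 m or y of scraper_mid in the frame of slot2 between -0.027 and 0.027 m or y of scraper_mid in the frame of slot3 between -0.027 and 0.027 m) and x of adjustable_mid in the frame of tray between -0.03 and 0.03 m and z of adjustable_mid in the frame of tray between 0.006 and 0.012 m and (y of adjustable_mid in the frame of slot0 between -0.027 and 0.027 m or y of adjustable_mid in the frame of slot1 between -0.027 and 0.027 m or y of adjustable_mid in the frame of slot2 between -0.027 and 0.027 m or y of adjustable_mid in the frame of slot3 between -0.027 and 0.027 m) and x of ringspanner_mid in the frame of tray between -0.03 and 0.03 m and z of ringspanner_mid in the frame of tray between 0.005 and 0.011 m and (y of ringspanner_mid in the frame of slot0 between -0.027 and 0.027 m or y of ringspanner_mid in the frame of slot1 between -0.027 and 0.027 m or y of ringspanner_mid in the frame of slot2 between -0.027 and 0.027 m or y of ringspanner_mid in the frame of slot3 between -0.027 and 0.027 m)); the robot touches nothing.
It fails at once if the regulator is pushed more than 40 mm from its place or knocked over (distance of regulator from where it was at the start of the episode above 0.04 m or angle between regulator's own z axis and vertical above 0.5 rad).
It fails at once if the jar is pushed more than 40 mm from its place or knocked over (distance of compound_jar from where it was at the start of the episode above 0.04 m or angle between compound_jar's own z axis and vertical above 0.5 rad).
It fails at once if the can is pushed more than 40 mm from its place or knocked over (distance of oil_can from where it was at the start of the episode above 0.04 m or angle between oil_can's own z axis and vertical above 0.5 rad).
It fails at once if the brass elbow is pushed more than 40 mm from its place or knocked over (distance of elbow from where it was at the start of the episode above 0.04 m or angle between elbow's own z axis and vertical above 0.5 rad).
It fails at once if the bowl is pushed more than 40 mm from its place or knocked over (distance of bolt_bowl from where it was at the start of the episode above 0.04 m or angle between bolt_bowl's own z axis and vertical above 0.5 rad).
Of brush, scraper, adjustable, ringspanner only 3 to 4 are there at a start; the rules pass over those that are not, and their reading is None.
At some moment in a run one of brush, scraper, adjustable, ringspanner may be knocked a few centimetres aside while the robot is not near it.
Once in a run the grip may slacken for a moment while it holds something.
It also fails if it takes over 210 s, if anything falls off the work surface, if the arm or the gripper's body presses on something with over 40 N, if the wrist force passes 120 N, or if a joint passes its speed limit or range.

## Robot

A 6-joint arm with a two-finger parallel gripper is mounted at the origin on the work surface. World frame = base frame: x ahead of the robot, y to its left, z up, the work surface at z = 0. Lengths are in mm, angles in degrees, forces in N, time in s.
With the tool pointing down it reaches from about 350 to 850 mm from the base axis. Payload 8.1 kg.
Tool frame: the origin (TCP) lies midway between the tips of the shut fingers; the grasp point (between the pads) lies 19 mm behind it; z points along the fingers, y is the line along which they close (so a half turn about z gives the same grasp; the last joint's range is limited). The gripper opens to 85 mm and grips with 20 to 120 N. Pads are 22 mm wide; open, the fingers measure 114 mm over their backs; the gripper's body (76 mm by 85 mm) begins 54 mm behind the grasp point. The pads swing forward as they close: fully open they stand 13 mm farther back than shut.
Start: joints at [-81.956, 7.471, 85.268, -0, 87.261, -4.893], TCP at [134.352, -584.769, 231.292] pointing down, gripper open.
Joint ranges: [-169.43, 169.43], [-51.17, 129.36], [1.28, 143.12], [-76.62, 256.62], [0, 156.53], [-152.29, 152.29]. Speed limits (degrees/s): [136.94, 136.94, 159.86, 180, 180, 180].

## Interface

Orientations are given as [roll, pitch, yaw] about the fixed x, y, z axes, in that order (R = Rz(yaw) Ry(pitch) Rx(roll)).
In Python, from bench import sense, snapshot, camera_params, hand_in, masks_of, pinpoint gives the robot as it stands.
- The arm moves only by the tool step_arm, never from a script. Its argument "targets" is a list of rows, each an object with "angular": the turn, a rotation vector about the tool's x, y, z scaled (see below), a list of three; "dp": the shift along the tool's x, y, z scaled (see below), a list of three; "fingers": the closure, from 0 (fully open) to 1 (shut). A call has exactly 8 rows; each row is the pose to reach, as a shift and turn from the pose commanded when the call began, along the tool's axes at that moment, turning the shorter way round; what a row does not reach only later rows make up. The controller multiplies each number of a shift by 0.2 m and each number of a turn by 180 degrees. A row lasts 1/8 s, in which the tool goes at most 62.5 mm and 10.7 degrees, less where a joint would pass 70% of its speed; a pose out of reach is approached as far as the arm can. A call with a number of a shift or a turn outside -1 to 1 is refused whole. A call with a gripper value outside its range is refused whole. The fingers move at their own pace and stop on an object; "newtons" is the grip in N (left out, the last holds). Time passes only in rows, so rows that repeat a pose let the fingers close, or fill a call up. It gives the time, the measured TCP pose, the force, the opening and the grip force at its end, in the units of the state.
- sense(): the state, without advancing time (a new reading comes with each control period).
- snapshot(name): name is "scene" or "top"; returns the picture (400x640x3 uint8, blue, green, red); there is no depth.
- camera_params(name): a dict with "vfov" (degrees; the focal length in pixels is half the picture's height over the tangent of half this angle, whatever the lens; pixels are square), "cx", "cy" (the principal point, pixels), "R" (3x3) and "t" (3): a world point X has camera coordinates R X + t. Camera axes: x right, y down, z forward; pixel columns grow to the right and rows downward; lengths in mm; the calibration is good to about 2 mm. A picture is of the moment at which its call begins. camera_params takes no time and is no camera call.
- hand_in(): hands the job in; it is judged then, once.
Trained networks look in the newest picture that a camera, given by its name, has taken for a name from the list of things; names that differ only in an ending like _2 or _b are one class to them, and where a whole thing is asked for, a point or a joint stands for the part that bears it (a point fixed in the world has none). Each returns a list of dicts, best first, with "conf" (0 to 1); they miss things now and then, are a little off and sometimes report something else, mostly with a low value. They report only what shows in the picture. A call takes as long as a camera call. They do not tell look-alikes from the thing itself.
- masks_of(camera, label): "pixels" (400x640 bool, what is visible of it) and "at" ([column, row] in pixels, amid what is visible of it).
- pinpoint(camera, label): "at" ([column, row] in pixels: a listed point, or the origin of a listed thing).
The state is a dict: "time": time; "joint_pos": joint angles; "qd": joint speeds; "joint_efforts": joint torques, N m; "tool_pos": TCP position; "tcp_rot": TCP orientation; "ft_force": force on the tool from outside, world axes, zero at the start; "wrist_torque": the same for the moment, N m; "finger_gap": finger opening in mm; "grip_force": force on a finger pad.
Only numpy, scipy, OpenCV 4.12 (cv2) and the standard library are available. Lean on these libraries where they do the work, as an engineer would, in place of code of your own. Each camera call takes 0.05 s, during which the arm holds its last target. There are 200 camera calls.

## Working session

There is one attempt and no reset: what is moved stays moved. The work goes in short steps, Python scripts to look and compute and a tool call to move; the robot and the scene stay as the last step left them, time stands still between calls to the robot, and variables do not carry over. Pictures are saved under pics/ and viewed, at most 14 in all, crops included, and the job is handed in when it is done.

Besides the shell and the picture viewer there is one more tool, called after "Request:" in YAML: its name, and indented under it one key for each argument. step_arm: Moves the arm, as the interface text tells. Its arguments: {"type":"object","properties":{"targets":{"type":"array","items":{"type":"object","properties":{"angular":{"type":"array","items":{"type":"number","minimum":-1,"maximum":1}},"dp":{"type":"array","items":{"type":"number","minimum":-1,"maximum":1}},"fingers":{"type":"number"}}}},"newtons":{"type":"number"}},"required":["targets"]}

```bash
mkdir -p pics; ls; python3 - <<'E'
from bench import *
import cv2
for n in ("scene","top"):
    cv2.imwrite(f"pics/{n}0.png",snapshot(n)); print(camera_params(n))
s=sense(); print(s['tool_pos'],s['tcp_rot'],s['finger_gap'],s['time'])
E
```

```text
pics
{'vfov': 53.04862527916678, 'cx': 311.8839427243361, 'cy': 194.75678393535566, 'R': array([[-0.710196  ,  0.70388932,  0.01270703],
       [ 0.49873484,  0.51577862, -0.69658881],
       [-0.49687544, -0.48837714, -0.71735804]]), 't': array([ 383.6614536 , -195.72975794, 1475.97610366])}
{'vfov': 55.43781266624151, 'cx': 320.25942117869334, 'cy': 196.45443188293734, 'R': array([[ 0.00370066, -0.9999667 , -0.00727343],
       [-0.99543502, -0.00299002, -0.09539489],
       [ 0.09536996,  0.00759325, -0.99541294]]), 't': array([ -21.47467109,  497.51180577, 1066.33954326])}
[ 134.27873302 -584.25998404  230.34297966] [-1.79902979e+02 -7.84321689e-03  1.29371061e+01] 85.32034388931159 0.1
```

View pics/scene0.png

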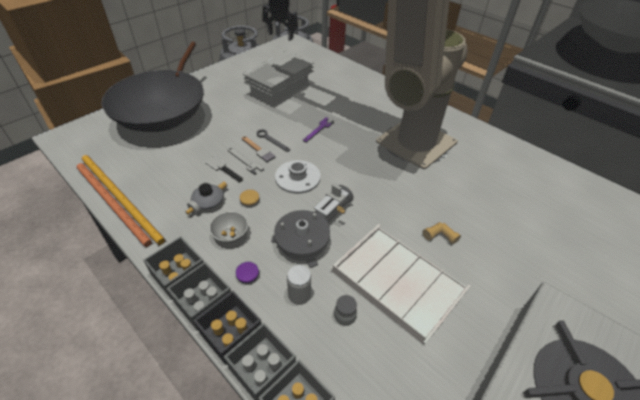

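View pics/top0.png

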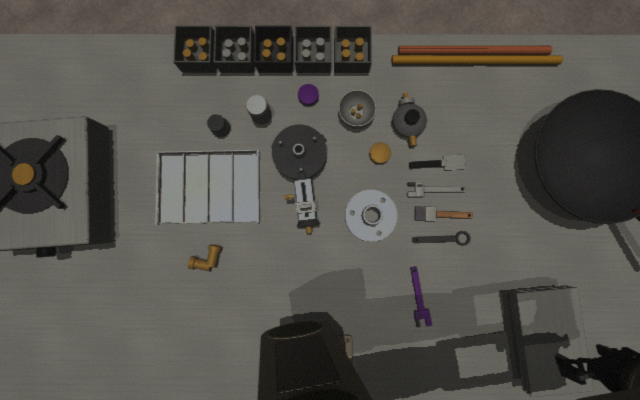

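```bash
cat > h.py <<'E'
from bench import *
import numpy as np, cv2
P={n:camera_params(n) for n in("scene","top")}
def ray(n,uv):
    c=P[n];f=200/np.tan(np.radians(c['vfov']/2));R=np.array(c['R']);t=np.array(c['t'])
    d=R.T@np.array([(uv[0]-c['cx'])/f,(uv[1]-c['cy'])/f,1]);return -R.T@t,d
def atz(n,uv,z):
    o,d=ray(n,uv);return (o+d*(z-o[2])/d[2])[:2]
def proj(n,X):
    c=P[n];f=200/np.tan(np.radians(c['vfov']/2));q=np.array(c['R'])@np.array(X,float)+np.array(c['t'])
    return np.array([c['cx']+f*q[0]/q[2],c['cy']+f*q[1]/q[2]])
def tri(a,b):
    o1,d1=ray("scene",a);o2,d2=ray("top",b)
    s=np.linalg.lstsq(np.c_[d1,-d2],o2-o1,rcond=None)[0]
    return (o1+d1*s[0]+o2+d2*s[1])/2
def see(labels,cams=("scene","top"),fresh=True):
    if fresh:
        for n in cams: snapshot(n)
    for l,z in labels.items():
        for n in cams:
            print(l,n,[(round(r['conf'],2),np.round(r['at'],1).tolist(),np.round(atz(n,r['at'],z)).tolist()) for r in pinpoint(n,l)[:3]])
Z=dict(burner=0,head_center=25,cap_center=18,shutter_tab=90,pointer_tip=68,tray=0,slot0=3,slot3=3,brush_mid=7,brush_tip=7,scraper_mid=8,scraper_tip=5,adjustable_mid=6,adjustable_tip=6,ringspanner_mid=5,ringspanner_tip=5)
E
python3 - <<'E'
from h import *
see(Z)
E
```

```text
burner scene []
burner top [(0.7, [299.4, 156.3], [619.0, 43.0]), (0.64, [245.7, 184.9], [533.0, 200.0]), (0.64, [442.6, 216.8], [442.0, -375.0])]
head_center scene [(0.75, [293.8, 174.8], [464.0, -161.0]), (0.54, [296.2, 296.4], [762.0, 167.0])]
head_center top [(0.68, [370.9, 216.4], [441.0, -164.0]), (0.53, [355.5, 113.7], [740.0, -122.0])]
cap_center scene [(0.67, [249.5, 196.5], [625.0, -190.0]), (0.59, [245.4, 272.7], [807.0, 21.0])]
cap_center top [(0.87, [383.1, 152.8], [626.0, -202.0]), (0.65, [307.2, 95.3], [798.0, 20.0]), (0.21, [404.7, 188.1], [523.0, -263.0])]
shutter_tab scene []
shutter_tab top [(0.55, [306.9, 204.3], [470.0, 15.0])]
pointer_tip scene [(0.55, [336.8, 204.5], [491.0, 51.0])]
pointer_tip top [(0.4, [293.4, 197.4], [491.0, 54.0])]
tray scene []
tray top [(0.9, [208.6, 191.5], [513.0, 308.0])]
slot0 scene [(0.78, [384.1, 272.1], [534.0, 270.0]), (0.75, [435.1, 307.4], [525.0, 424.0]), (0.7, [364.3, 252.3], [523.0, 190.0])]
slot0 top [(0.84, [219.9, 185.8], [530.0, 275.0]), (0.81, [196.6, 184.9], [533.0, 343.0]), (0.75, [244.1, 185.5], [531.0, 204.0])]
slot
[... 1050 characters left out ...]
19.9], [131.0, -302.0])]
adjustable_tip top [(0.92, [423.0, 326.6], [132.0, -310.0]), (0.58, [405.7, 189.2], [521.0, -268.0]), (0.29, [471.4, 239.6], [376.0, -454.0])]
ringspanner_mid scene [(0.73, [272.5, 136.0], [363.0, -386.0]), (0.5, [440.4, 230.1], [302.0, 296.0])]
ringspanner_mid top [(0.69, [196.4, 186.2], [528.0, 343.0]), (0.67, [441.8, 237.4], [382.0, -370.0]), (0.41, [404.0, 121.9], [722.0, -267.0])]
ringspanner_tip scene [(0.66, [256.1, 129.6], [382.0, -458.0]), (0.48, [273.7, 137.6], [366.0, -375.0]), (0.4, [205.9, 204.0], [735.0, -269.0])]
ringspanner_tip top [(0.82, [469.6, 236.3], [386.0, -450.0]), (0.35, [218.3, 185.1], [532.0, 279.0]), (0.32, [194.5, 184.4], [534.0, 349.0])]
```

```bash
python3 - <<'E'
import cv2
i=cv2.imread('pics/top0.png')
def crop(x0,x1,y0,y1,k,n):
    c=cv2.resize(i[y0:y1,x0:x1],None,fx=k,fy=k,interpolation=cv2.INTER_CUBIC);c=cv2.convertScaleAbs(c,alpha=1.5)
    for x in range((x0+9)//10*10,x1,10):
        cv2.line(c,((x-x0)*k+k//2,0),((x-x0)*k+k//2,6),(0,0,255),1);cv2.putText(c,str(x),((x-x0)*k,16),0,.35,(0,0,255),1)
    for y in range((y0+9)//10*10,y1,10): cv2.line(c,(0,(y-y0)*k+k//2),(6,(y-y0)*k+k//2),(0,0,255),1);cv2.putText(c,str(y),(8,(y-y0)*k+k//2),0,.35,(0,0,255),1)
    cv2.imwrite(n,c)
crop(343,476,142,250,5,'pics/c1.png')
crop(264,334,120,236,5,'pics/c2.png')
E
```

```text
(no output)
```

View pics/c1.png

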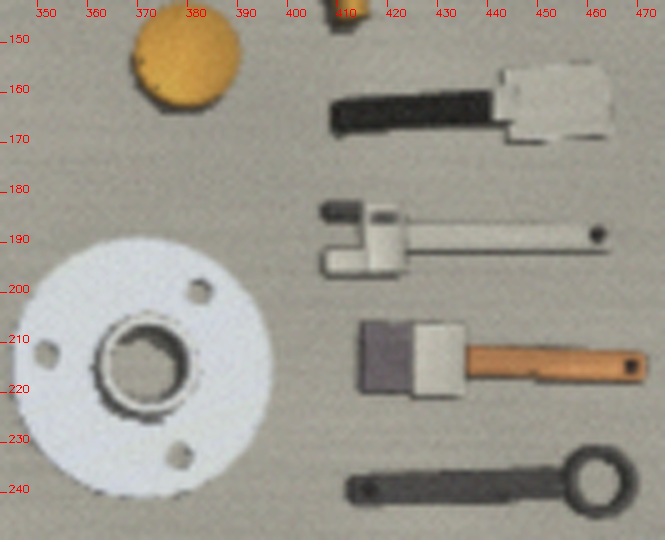

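View pics/c2.png

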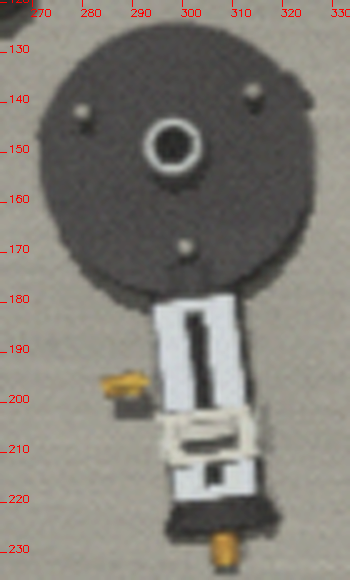

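```bash
python3 - <<'E'
from h import *
T=cv2.imread('pics/top0.png').astype(int);S=cv2.imread('pics/scene0.png').astype(int)
print("cams",ray("top",(0,0))[0],ray("scene",(0,0))[0])
def blob(n,img,uv,r,dark,z,thr=None):
    u,v=map(int,uv);g=img[v-r:v+r+1,u-r:u+r+1].mean(2)
    bg=np.median(g);w=np.clip((bg-g) if dark else (g-bg),0,None);w[w<w.max()*.35]=0
    yy,xx=np.mgrid[-r:r+1,-r:r+1];c=(u+(w*xx).sum()/w.sum(),v+(w*yy).sum()/w.sum());X=atz(n,c,z);return c,X
print("holes");H=[blob("top",T,p,4,True,10)[1] for p in((382.6,199.8),(352,212.4),(378.6,232.8))]
print("studs");B=[blob("top",T,p,3,False,78)[1] for p in((280,142),(314,138),(300.6,169))]
for Q in(H,B):
    Q=np.array(Q);c=Q.mean(0);d=Q-c;a=np.degrees(np.arctan2(d[:,1],d[:,0]));print(Q.round(1).tolist(),c.round(1),np.hypot(*d.T).round(1),a.round(1),np.mod(a-60,120).round(1))
# circles
def circ(n,img,mask,z):
    cs=max(cv2.findContours(mask.astype('uint8'),0,1)[0],key=cv2.contourArea)[:,0]
    W=np.array([atz(n,p,z) for p in cs]);A=np.c_[2*W,np.ones(len(W))];s=np.linalg.lstsq(A,(W**2).sum(1),rcond=None)[0]
    print(n,z,s[:2].round(1),"r",np.sqrt(s[2]+s[:2]@s[:2]).round(1))
def box(img,u0,u1,v0,v1):
    m=np.zeros(img.shape[:2],bool);m[v0:v1,u0:u1]=1;return m
print("flange");circ("top",T,box(T,340,402,184,246)&(T.mean(2)>150),12)
circ("scene",S,box(S,270,325,150,195)&(S.mean(2)>165),12)
print("cap")
br=lambda I:(I[...,2]-I[...,0]>45)
circ("top",T,box(T,365,395,140,167)&br(T),24);circ("scene",S,box(S,238,262,186,208)&br(S),22)
print("seat/burner top");circ("top",T,box(T,268,330,120,182)&(T.mean(2)<85),55)
print("hub",atz("top",(298.2,148.6),85))
print(T[140:144,340],T[200,362],S[175,280])
E
```

```text
cams [ 393.62338038  -28.08336772 1108.7520637 ] [1103.4683559   551.73101844  917.58497075]
holes
studs
[[490.2, -200.8], [453.5, -111.6], [394.4, -188.1]] [ 446.  -166.9] [55.7 55.8 55.9] [ -37.6   82.3 -157.6] [22.4 22.3 22.4]
[[644.0, 91.7], [655.9, -2.3], [568.2, 33.9]] [622.7  41.1] [54.9 54.7 55. ] [  67.2  -52.6 -172.5] [7.2 7.4 7.5]
flangeTraceback (most recent call last):
  File "<stdin>", line 19, in <module>
  File "<stdin>", line 14, in circ
ValueError: max() iterable argument is empty
```

```bash
cat >> h.py <<'E'
def box(u0,u1,v0,v1):
    m=np.zeros((400,640),bool);m[v0:v1,u0:u1]=1;return m
def circ(n,mask,z):
    cs=max(cv2.findContours(mask.astype('uint8'),0,1)[0],key=cv2.contourArea)[:,0]
    W=np.array([atz(n,p,z) for p in cs]);A=np.c_[2*W,np.ones(len(W))];s=np.linalg.lstsq(A,(W**2).sum(1),rcond=None)[0]
    print(n,z,s[:2].round(1),"r",np.sqrt(s[2]+s[:2]@s[:2]).round(1))
def otsu(I,b):
    g=I.mean(2).astype('uint8');v=g[b];t=cv2.threshold(v.reshape(-1,1),0,255,cv2.THRESH_OTSU)[0];return b&(g>t),b&(g<=t)
E
python3 - <<'E'
from h import *
T=cv2.imread('pics/top0.png').astype(int);S=cv2.imread('pics/scene0.png').astype(int)
print("flange");circ("top",otsu(T,box(340,402,184,246))[0],12)
circ("scene",otsu(S,box(272,325,155,195))[0],12)
print("cap");br=lambda I:(I[...,2]-I[...,0]>35)
circ("top",box(365,395,140,167)&br(T),24);circ("scene",box(238,262,186,208)&br(S),22)
print("burner");circ("top",otsu(T,box(268,330,118,178))[1],55)
print("hub",atz("top",(298.2,148.6),85),"pointer",atz("top",(292.9,196.5),68))
# tray white mask
m=otsu(T,box(150,268,142,232))[0];c=max(cv2.findContours(m.astype('uint8'),0,1)[0],key=cv2.contourArea)
q=cv2.minAreaRect(c);print("tray",q);pts=cv2.boxPoints(q);print([atz("top",p,17).round(0).tolist() for p in pts],atz("top",q[0],15))
# tools : segments via difference from local bench
def tool(n,I,b,name):
    g=I.astype('uint8');lab=cv2.cvtColor(g,cv2.COLOR_BGR2LAB).astype(int);d=np.abs(lab-np.median(lab[b],axis=0)).sum(1 if 0 else 2)
    m=b&(d>22);k,l,s,_=cv2.connectedComponentsWithStats(m.astype('uint8'));j=1+s[1:,4].argmax();vv,uu=np.where(l==j)
    W=np.array([atz(n,(u,v),7) for u,v in zip(uu,vv)]);c=W.mean(0);e=np.linalg.svd(W-c,full_matrices=False)[2][0]
    a=(W-c)@e;print(name,n,"c",c.round(1),"ends",(c+e*a.min()).round(1),(c+e*a.max()).round(1),"len",np.ptp(a).round(1),"ang",np.degrees(np.arctan2(e[1],e[0])).round(1))
for name,b in dict(scraper=(403,472,150,174),adj=(403,472,178,200),brush=(403,478,203,226),ring=(405,476,228,248)).items(): tool("top",T,box(*b),name)
c=cv2.resize(S[170:260,270:360].astype('uint8'),None,fx=6,fy=6,interpolation=cv2.INTER_CUBIC);cv2.imwrite('pics/c3.png',cv2.convertScaleAbs(c,alpha=1.5))
E
```

```text
flange
top 12 [ 446.  -165.8] r 73.3
scene 12 [ 438.7 -165.9] r 104.4
cap
top 24 [ 626.4 -191.7] r 29.6
scene 22 [ 628.6 -188.1] r 30.7
burner
top 55 [620.8  39.1] r 78.6
hub [623.0598647   40.57056833] pointer [492.98559974  55.04713643]
tray ((246.0, 186.0), (72.0, 24.0), 90.0)
[[634.0, 233.0], [634.0, 162.0], [424.0, 158.0], [424.0, 227.0]] [528.20909069 195.61603948]
scraper top c [ 594.6 -329.7] ends [ 594.6 -401.2] [ 594.7 -278.8] len 122.3 ang 90.0
adj top c [ 519.9 -290.2] ends [ 543.8 -278.2] [ 492.9 -303.7] len 57.0 ang -153.4
brush top c [ 448. -405.] ends [ 449.9 -354.1] [ 446.  -457.8] len 103.7 ang -92.2
ring top c [ 378.9 -371.7] ends [ 381.9 -450.2] [ 375.4 -283.4] len 167.0 ang 92.2
```

View pics/c3.png

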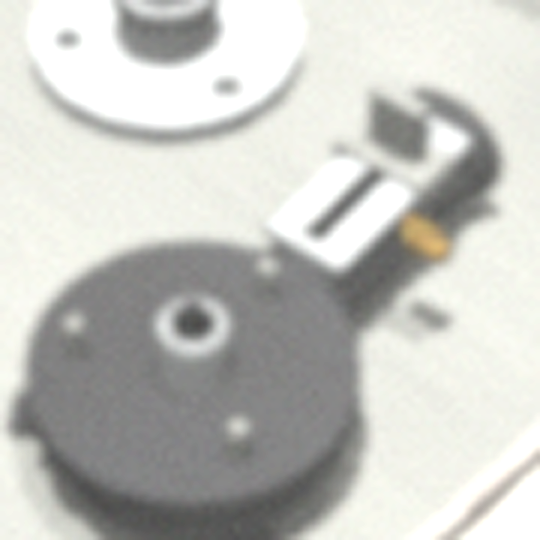

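```bash
python3 - <<'E'
from h import *
for n,(a,b,ha,hb) in dict(scraper=((408.6,165),(464.7,161.8),16,2),adj=((464.3,189),(407,189.6),12,12),brush=((472.4,214.8),(414.6,213),14,14),ring=((412,239.6),(470.2,237.8),10,12)).items():
    A,B=atz("top",a,ha/2),atz("top",b,hb/2);d=B-A;L=np.hypot(*d);print(n,A.round(1),B.round(1),"len",L.round(1),"mid",(A+d/L*83).round(1),"ang",np.degrees(np.arctan2(d[1],d[0])).round(1))
th=np.radians(7.4);ex=np.array([np.cos(th),np.sin(th)]);ey=np.array([-ex[1],ex[0]]);o=np.array([622.7,41.1])
for k,n,uv,z in(("tabtop","top",(306.6,204),106),("tabtop","scene",(336.7,186.8),106),("tabmid","scene",(336.3,191.3),90),("ptr","top",(292.9,196.5),68),("ptrtip","scene",(337.3,206.2),68)):
    X=atz(n,uv,z);print(k,n,X.round(1),"local",((X-o)@ex).round(1),((X-o)@ey).round(1))
S=cv2.imread('pics/scene0.png');T=cv2.imread('pics/top0.png')
c=cv2.resize(S[220:345,325:475],None,fx=4,fy=4,interpolation=cv2.INTER_CUBIC)
d=cv2.resize(T[145:230,152:265],None,fx=5,fy=5,interpolation=cv2.INTER_CUBIC)
w=np.zeros((500,1170,3),np.uint8);w[:500,:600]=c;w[:425,605:]=d;w=w
cv2.imwrite('pics/c4.png',cv2.convertScaleAbs(cv2.resize(w,(800,342)),alpha=1.5))
E
```

```text
scraper [ 592.2 -277.6] [ 603.4 -444.1] len 166.9 mid [ 597.8 -360.4] ang -86.2
adj [ 522.3 -438.5] [ 520.1 -272.1] len 166.4 mid [ 521.2 -355.5] ang 90.8
brush [ 447.3 -459. ] [ 452.  -292.6] len 166.5 mid [ 449.6 -376. ] ang 88.4
ring [ 375.5 -284. ] [ 381.3 -450.8] len 166.8 mid [ 378.4 -367. ] ang -88.0
tabtop top [469.6  15.6] local -155.2 -5.6
tabtop scene [467.4  26.2] local -155.9 5.3
tabmid scene [469.4  27.7] local -153.8 6.5
ptr top [493.  55.] local -126.8 30.5
ptrtip scene [494.7  56.8] local -124.9 32.1
```

View pics/c4.png

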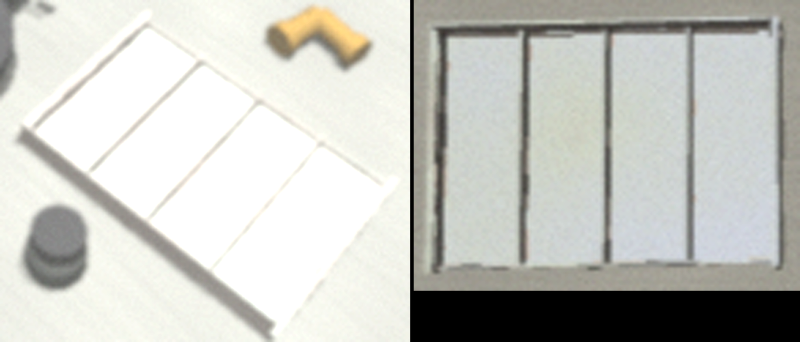

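```bash
cat > p.py <<'E'
# usage: p.py x,y,z,yaw [x,y,z,yaw ...]: numbers for one call per waypoint (shift in tool axes at its start)
import sys,json,os,numpy as np
F='ledger.json';L=json.load(open(F)) if os.path.exists(F) else [134.352,-584.769,231.292,12.937]
for a in sys.argv[1:]:
    t=[float(v) for v in a.split(',')]
    if len(t)==3:t.append(L[3])
    d=np.array(t[:3])-L[:3];p=np.radians(L[3]);c,s=np.cos(p),np.sin(p)
    w=np.round(np.array([c*d[0]+s*d[1],s*d[0]-c*d[1],-d[2]])/200,4);g=round(-((t[3]-L[3]+180)%360-180)/180,4)
    print(a,"dp",w.tolist(),"ang z",g,"" if abs(w).max()<=1 else "TOO FAR")
    w=w*200;L=[L[0]+c*w[0]+s*w[1],L[1]+s*w[0]-c*w[1],L[2]-w[2],L[3]-g*180]
json.dump(L,open(F,'w'));print(np.round(L,2).tolist())
E
python3 p.py 290,-440,231,12.94 446,-300,200,90 446,-166.9,100,90 446,-166.9,15,90
```

```text
290,-440,231,12.94 dp [0.9205, -0.5312, 0.0015] ang z -0.0 
446,-300,200,90 dp [0.917, -0.5076, 0.155] ang z -0.4281 
446,-166.9,100,90 dp [0.6655, -0.0001, 0.5] ang z -0.0 
446,-166.9,15,90 dp [0.0, -0.0, 0.425] ang z -0.0 
[446.0, -166.91, 14.99, 89.99]
```

Request:
step_arm:
  targets:
    - {"dp": [0.3, -0.17, 0], "angular": [0, 0, 0], "fingers": 0}
    - {"dp": [0.55, -0.32, 0], "angular": [0, 0, 0], "fingers": 0}
    - {"dp": [0.78, -0.45, 0.001], "angular": [0, 0, 0], "fingers": 0}
    - {"dp": [0.9205, -0.5312, 0.0015], "angular": [0, 0, 0], "fingers": 0}
    - {"dp": [0.9205, -0.5312, 0.0015], "angular": [0, 0, 0], "fingers": 0}
    - {"dp": [0.9205, -0.5312, 0.0015], "angular": [0, 0, 0], "fingers": 0}
    - {"dp": [0.9205, -0.5312, 0.0015], "angular": [0, 0, 0], "fingers": 0}
    - {"dp": [0.9205, -0.5312, 0.0015], "angular": [0, 0, 0], "fingers": 0}

```text
time: 2.8
tool_pos: [289.3, -440.6, 230.9]
tcp_rot: [-180.0, 0.0, 12.9]
ft_force: [0.7, -0.1, -0.7]
finger_gap: 85.7
grip_force: 0.0
```

Request:
step_arm:
  targets:
    - {"dp": [0.12, -0.065, 0.02], "angular": [0, 0, -0.054], "fingers": 0}
    - {"dp": [0.24, -0.13, 0.04], "angular": [0, 0, -0.108], "fingers": 0}
    - {"dp": [0.36, -0.2, 0.06], "angular": [0, 0, -0.162], "fingers": 0}
    - {"dp": [0.5, -0.27, 0.08], "angular": [0, 0, -0.216], "fingers": 0}
    - {"dp": [0.63, -0.35, 0.1], "angular": [0, 0, -0.27], "fingers": 0}
    - {"dp": [0.76, -0.42, 0.13], "angular": [0, 0, -0.324], "fingers": 0}
    - {"dp": [0.917, -0.5076, 0.155], "angular": [0, 0, -0.378], "fingers": 0}
    - {"dp": [0.917, -0.5076, 0.155], "angular": [0, 0, -0.4281], "fingers": 0}

```text
time: 3.8
tool_pos: [447.0, -298.7, 199.3]
tcp_rot: [-180.0, -0.1, 90.4]
ft_force: [-1.2, -0.3, -0.1]
finger_gap: 85.8
grip_force: 0.0
```

Request:
step_arm:
  targets:
    - {"dp": [0.15, 0, 0.1], "angular": [0, 0, 0], "fingers": 0}
    - {"dp": [0.3, 0, 0.2], "angular": [0, 0, 0], "fingers": 0}
    - {"dp": [0.45, 0, 0.3], "angular": [0, 0, 0], "fingers": 0}
    - {"dp": [0.6, 0, 0.4], "angular": [0, 0, 0], "fingers": 0}
    - {"dp": [0.6655, 0, 0.5], "angular": [0, 0, 0], "fingers": 0}
    - {"dp": [0.6655, 0, 0.5], "angular": [0, 0, 0], "fingers": 0}
    - {"dp": [0.6655, 0, 0.5], "angular": [0, 0, 0], "fingers": 0}
    - {"dp": [0.6655, 0, 0.5], "angular": [0, 0, 0], "fingers": 0}

```text
time: 4.8
tool_pos: [446.8, -168.1, 101.2]
tcp_rot: [179.9, 0.1, 89.9]
ft_force: [0.9, 0.2, 0.6]
finger_gap: 85.3
grip_force: 0.0
```

Request:
step_arm:
  targets:
    - {"dp": [0, 0, 0.12], "angular": [0, 0, 0], "fingers": 0}
    - {"dp": [0, 0, 0.24], "angular": [0, 0, 0], "fingers": 0}
    - {"dp": [0, 0, 0.34], "angular": [0, 0, 0], "fingers": 0}
    - {"dp": [0, 0, 0.4], "angular": [0, 0, 0], "fingers": 0}
    - {"dp": [0, 0, 0.425], "angular": [0, 0, 0], "fingers": 0}
    - {"dp": [0, 0, 0.425], "angular": [0, 0, 0], "fingers": 0}
    - {"dp": [0, 0, 0.425], "angular": [0, 0, 0], "fingers": 1}
    - {"dp": [0, 0, 0.425], "angular": [0, 0, 0], "fingers": 1}
  newtons: 70

```text
time: 5.8
tool_pos: [446.4, -167.3, 16.3]
tcp_rot: [180.0, 0.0, 90.0]
ft_force: [-4.7, 2.0, 8.1]
finger_gap: 55.2
grip_force: 72.1
```

Request:
step_arm:
  targets:
    - {"dp": [0, 0, 0], "angular": [0, 0, 0], "fingers": 1}
    - {"dp": [0, 0, 0], "angular": [0, 0, 0], "fingers": 1}
    - {"dp": [0, 0, 0], "angular": [0, 0, 0], "fingers": 1}
    - {"dp": [0, 0, 0], "angular": [0, 0, 0], "fingers": 1}
    - {"dp": [0, 0, -0.02], "angular": [0, 0, 0], "fingers": 1}
    - {"dp": [0, 0, -0.05], "angular": [0, 0, 0], "fingers": 1}
    - {"dp": [0, 0, -0.1], "angular": [0, 0, 0], "fingers": 1}
    - {"dp": [0, 0, -0.15], "angular": [0, 0, 0], "fingers": 1}

```text
time: 6.8
tool_pos: [446.0, -166.9, 45.7]
tcp_rot: [-180.0, -0.0, 90.0]
ft_force: [0.2, 0.3, -5.3]
finger_gap: 54.8
grip_force: 74.9
```

```bash
python3 p.py 446,-166.9,45,90 460,-150,135,75 580,-8,135,75 622.7,41.1,135,75.0 622.7,41.1,100,75 622.7,41.1,80,75
```

```text
446,-166.9,45,90 dp [0.0, -0.0, -0.15] ang z -0.0 
460,-150,135,75 dp [0.0845, 0.07, -0.45] ang z 0.0833 
580,-8,135,75 dp [0.8411, 0.3958, -0.0] ang z 0.0 
622.7,41.1,135,75.0 dp [0.2924, 0.1427, -0.0] ang z 0.0 
622.7,41.1,100,75 dp [0.0, -0.0, 0.175] ang z 0.0 
622.7,41.1,80,75 dp [0.0, -0.0, 0.1] ang z 0.0 
[622.7, 41.1, 79.99, 75.0]
```

Request:
step_arm:
  targets:
    - {"dp": [0.01, 0.01, -0.08], "angular": [0, 0, 0], "fingers": 1}
    - {"dp": [0.02, 0.02, -0.16], "angular": [0, 0, 0.02], "fingers": 1}
    - {"dp": [0.04, 0.03, -0.24], "angular": [0, 0, 0.04], "fingers": 1}
    - {"dp": [0.06, 0.05, -0.32], "angular": [0, 0, 0.06], "fingers": 1}
    - {"dp": [0.0845, 0.07, -0.4], "angular": [0, 0, 0.0833], "fingers": 1}
    - {"dp": [0.0845, 0.07, -0.45], "angular": [0, 0, 0.0833], "fingers": 1}
    - {"dp": [0.0845, 0.07, -0.45], "angular": [0, 0, 0.0833], "fingers": 1}
    - {"dp": [0.0845, 0.07, -0.45], "angular": [0, 0, 0.0833], "fingers": 1}

```text
time: 7.8
tool_pos: [459.5, -150.0, 134.5]
tcp_rot: [-179.9, -0.0, 75.0]
ft_force: [-0.5, -0.5, -5.5]
finger_gap: 54.9
grip_force: 75.1
```

Request:
step_arm:
  targets:
    - {"dp": [0.06, 0.03, 0], "angular": [0, 0, 0], "fingers": 1}
    - {"dp": [0.16, 0.075, 0], "angular": [0, 0, 0], "fingers": 1}
    - {"dp": [0.3, 0.14, 0], "angular": [0, 0, 0], "fingers": 1}
    - {"dp": [0.44, 0.207, 0], "angular": [0, 0, 0], "fingers": 1}
    - {"dp": [0.58, 0.273, 0], "angular": [0, 0, 0], "fingers": 1}
    - {"dp": [0.7, 0.33, 0], "angular": [0, 0, 0], "fingers": 1}
    - {"dp": [0.79, 0.372, 0], "angular": [0, 0, 0], "fingers": 1}
    - {"dp": [0.8411, 0.3958, 0], "angular": [0, 0, 0], "fingers": 1}

```text
time: 8.8
tool_pos: [580.4, -6.9, 134.5]
tcp_rot: [-180.0, 0.0, 75.1]
ft_force: [0.0, -1.6, -5.3]
finger_gap: 54.8
grip_force: 75.2
```

Request:
step_arm:
  targets:
    - {"dp": [0.08, 0.04, 0], "angular": [0, 0, 0], "fingers": 1}
    - {"dp": [0.16, 0.08, 0], "angular": [0, 0, 0], "fingers": 1}
    - {"dp": [0.23, 0.113, 0], "angular": [0, 0, 0], "fingers": 1}
    - {"dp": [0.2924, 0.1427, 0], "angular": [0, 0, 0], "fingers": 1}
    - {"dp": [0.2924, 0.1427, 0], "angular": [0, 0, 0], "fingers": 1}
    - {"dp": [0.2924, 0.1427, 0], "angular": [0, 0, 0], "fingers": 1}
    - {"dp": [0.2924, 0.1427, 0], "angular": [0, 0, 0], "fingers": 1}
    - {"dp": [0.2924, 0.1427, 0], "angular": [0, 0, 0], "fingers": 1}

```text
time: 9.8
tool_pos: [622.6, 40.7, 135.0]
tcp_rot: [-180.0, 0.0, 75.0]
ft_force: [-0.7, -0.1, -6.4]
finger_gap: 54.7
grip_force: 75.4
```

```bash
python3 - <<'E'
from h import *
s=sense();print(s['tool_pos'],s['tcp_rot'],s['finger_gap'],s['ft_force'])
T=snapshot("top");S=snapshot("scene")
a=cv2.resize(T[115:215,255:345],None,fx=4,fy=4,interpolation=cv2.INTER_CUBIC);b=cv2.resize(S[160:260,260:360],None,fx=4,fy=4,interpolation=cv2.INTER_CUBIC)
cv2.imwrite('pics/d1.png',cv2.convertScaleAbs(np.hstack([a,b]),alpha=1.5))
E
```

```text
[622.55126792  40.73688908 135.04969601] [-1.79999027e+02  2.52663498e-03  7.49724123e+01] 54.710503680116936 [-0.65675311 -0.13862377 -6.3981805 ]
```

View pics/d1.png

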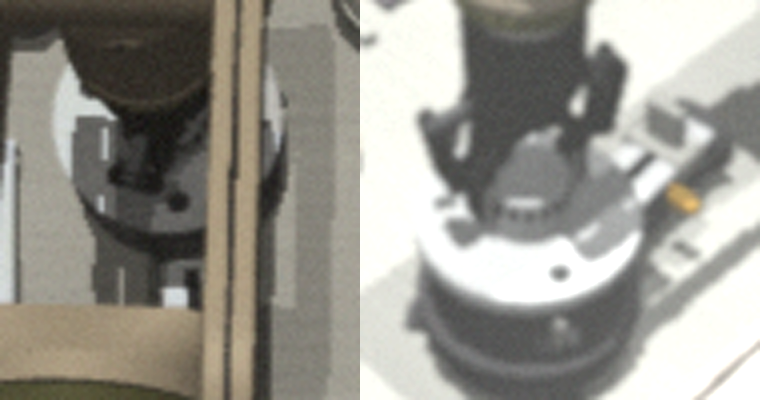

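```bash
python3 - <<'E'
from h import *
print(atz("top",(299.2,164.7),132),atz("scene",(309.7,227.7),132))
E
```

```text
[569.97219472  34.42485238] [645.1116037   95.59759748]
```

Request:
step_arm:
  targets:
    - {"dp": [0, 0, 0.03], "angular": [0, 0, 0], "fingers": 1}
    - {"dp": [0, 0, 0.07], "angular": [0, 0, 0], "fingers": 1}
    - {"dp": [0, 0, 0.1], "angular": [0, 0, 0], "fingers": 1}
    - {"dp": [0, 0, 0.13], "angular": [0, 0, 0], "fingers": 1}
    - {"dp": [0, 0, 0.15], "angular": [0, 0, 0], "fingers": 1}
    - {"dp": [0, 0, 0.175], "angular": [0, 0, 0], "fingers": 1}
    - {"dp": [0, 0, 0.175], "angular": [0, 0, 0], "fingers": 1}
    - {"dp": [0, 0, 0.175], "angular": [0, 0, 0], "fingers": 1}

```text
time: 10.9
tool_pos: [622.9, 41.1, 100.2]
tcp_rot: [180.0, -0.0, 75.0]
ft_force: [-0.5, -0.3, -4.6]
finger_gap: 54.9
grip_force: 75.4
```

Request:
step_arm:
  targets:
    - {"dp": [0, 0, 0.01], "angular": [0, 0, 0], "fingers": 1}
    - {"dp": [0, 0, 0.02], "angular": [0, 0, 0], "fingers": 1}
    - {"dp": [0, 0, 0.025], "angular": [0, 0, 0], "fingers": 1}
    - {"dp": [0, 0, 0.03], "angular": [0, 0, 0], "fingers": 1}
    - {"dp": [0, 0, 0.035], "angular": [0, 0, 0], "fingers": 1}
    - {"dp": [0, 0, 0.04], "angular": [0, 0, 0], "fingers": 1}
    - {"dp": [0, 0, 0.045], "angular": [0, 0, 0], "fingers": 1}
    - {"dp": [0, 0, 0.05], "angular": [0, 0, 0], "fingers": 1}

```text
time: 11.9
tool_pos: [622.8, 41.1, 90.0]
tcp_rot: [180.0, -0.0, 75.0]
ft_force: [0.4, -0.2, -4.7]
finger_gap: 55.2
grip_force: 75.4
```

Request:
step_arm:
  targets:
    - {"dp": [0, 0, 0.008], "angular": [0, 0, 0], "fingers": 1}
    - {"dp": [0, 0, 0.016], "angular": [0, 0, 0], "fingers": 1}
    - {"dp": [0, 0, 0.024], "angular": [0, 0, 0], "fingers": 1}
    - {"dp": [0, 0, 0.032], "angular": [0, 0, 0], "fingers": 1}
    - {"dp": [0, 0, 0.04], "angular": [0, 0, 0], "fingers": 1}
    - {"dp": [0, 0, 0.048], "angular": [0, 0, 0], "fingers": 1}
    - {"dp": [0, 0, 0.056], "angular": [0, 0, 0], "fingers": 1}
    - {"dp": [0, 0, 0.06], "angular": [0, 0, 0], "fingers": 1}

```text
time: 12.9
tool_pos: [622.7, 41.1, 77.8]
tcp_rot: [-180.0, 0.0, 75.0]
ft_force: [0.7, 0.3, -5.6]
finger_gap: 55.2
grip_force: 75.4
```

Request:
step_arm:
  targets:
    - {"dp": [0, 0, 0.005], "angular": [0, 0, 0], "fingers": 1}
    - {"dp": [0, 0, 0.01], "angular": [0, 0, 0], "fingers": 1}
    - {"dp": [0, 0, 0.015], "angular": [0, 0, 0], "fingers": 1}
    - {"dp": [0, 0, 0.02], "angular": [0, 0, 0], "fingers": 1}
    - {"dp": [0, 0, 0.025], "angular": [0, 0, 0], "fingers": 1}
    - {"dp": [0, 0, 0.03], "angular": [0, 0, 0], "fingers": 1}
    - {"dp": [0, 0, 0.035], "angular": [0, 0, 0], "fingers": 1}
    - {"dp": [0, 0, 0.035], "angular": [0, 0, 0], "fingers": 1}

```text
time: 13.9
tool_pos: [622.7, 41.1, 71.4]
tcp_rot: [-180.0, 0.0, 75.0]
ft_force: [-2.6, -0.2, 0.2]
finger_gap: 55.3
grip_force: 76.0
```

Request:
step_arm:
  targets:
    - {"dp": [0, 0, 0], "angular": [0, 0, 0], "fingers": 0}
    - {"dp": [0, 0, 0], "angular": [0, 0, 0], "fingers": 0}
    - {"dp": [0, 0, 0], "angular": [0, 0, 0], "fingers": 0}
    - {"dp": [0, 0, 0], "angular": [0, 0, 0], "fingers": 0}
    - {"dp": [0, 0, -0.05], "angular": [0, 0, 0], "fingers": 0}
    - {"dp": [0, 0, -0.15], "angular": [0, 0, 0], "fingers": 0}
    - {"dp": [0, 0, -0.3], "angular": [0, 0, 0], "fingers": 0}
    - {"dp": [0, 0, -0.4], "angular": [0, 0, 0], "fingers": 0}

```text
time: 14.9
tool_pos: [623.9, 41.1, 154.5]
tcp_rot: [179.8, -0.1, 75.0]
ft_force: [-0.1, 0.2, -0.4]
finger_gap: 85.4
grip_force: 0.0
```

```bash
echo "[622.7,41.1,150.99,75.0]">ledger.json; python3 p.py 625,-100,150,0 626.8,-191,90,0 626.8,-191,2,0
```

```text
625,-100,150,0 dp [-0.6785, 0.1937, 0.005] ang z 0.4167 
626.8,-191,90,0 dp [0.0091, 0.455, 0.3] ang z -0.0 
626.8,-191,2,0 dp [-0.0, -0.0, 0.44] ang z -0.0 
[626.81, -191.0, 1.99, -0.01]
```

Request:
step_arm:
  targets:
    - {"dp": [-0.08, 0.02, -0.02], "angular": [0, 0, 0.054], "fingers": 0}
    - {"dp": [-0.18, 0.05, -0.02], "angular": [0, 0, 0.108], "fingers": 0}
    - {"dp": [-0.28, 0.08, -0.02], "angular": [0, 0, 0.162], "fingers": 0}
    - {"dp": [-0.38, 0.11, -0.02], "angular": [0, 0, 0.216], "fingers": 0}
    - {"dp": [-0.48, 0.14, -0.02], "angular": [0, 0, 0.27], "fingers": 0}
    - {"dp": [-0.58, 0.17, -0.01], "angular": [0, 0, 0.324], "fingers": 0}
    - {"dp": [-0.6785, 0.1937, 0.005], "angular": [0, 0, 0.378], "fingers": 0}
    - {"dp": [-0.6785, 0.1937, 0.005], "angular": [0, 0, 0.4167], "fingers": 0}

```text
time: 15.9
tool_pos: [625.0, -101.7, 150.7]
tcp_rot: [180.0, -0.0, -0.4]
ft_force: [0.1, 0.3, 0.1]
finger_gap: 85.4
grip_force: 0.0
```

Request:
step_arm:
  targets:
    - {"dp": [0, 0.08, 0.05], "angular": [0, 0, 0], "fingers": 0}
    - {"dp": [0, 0.2, 0.12], "angular": [0, 0, 0], "fingers": 0}
    - {"dp": [0.005, 0.32, 0.2], "angular": [0, 0, 0], "fingers": 0}
    - {"dp": [0.0091, 0.42, 0.27], "angular": [0, 0, 0], "fingers": 0}
    - {"dp": [0.0091, 0.455, 0.3], "angular": [0, 0, 0], "fingers": 0}
    - {"dp": [0.0091, 0.455, 0.3], "angular": [0, 0, 0], "fingers": 0}
    - {"dp": [0.0091, 0.455, 0.3], "angular": [0, 0, 0], "fingers": 0}
    - {"dp": [0.0091, 0.455, 0.3], "angular": [0, 0, 0], "fingers": 0}

```text
time: 16.9
tool_pos: [627.5, -190.4, 90.9]
tcp_rot: [180.0, -0.1, 0.1]
ft_force: [-0.4, 0.4, 0.1]
finger_gap: 85.4
grip_force: 0.0
```

```bash
python3 - <<'E'
from h import *
T=snapshot("top").astype(int);S=snapshot("scene").astype(int)
cv2.imwrite("pics/t2.png",T);cv2.imwrite("pics/s2.png",S)
for z in(67,):
    circ("top",otsu(T,box(262,335,112,188))[0],z)
print(proj("top",(622.7,41.1,105)),proj("top",(622.7,41.1,128)))
for n in("top","scene"):
    print(n,[(round(r['conf'],2),np.round(r['at'],1),atz(n,r['at'],80).round(1)) for r in pinpoint(n,"head_center")],proj(n,(622.7,41.1,80)))
b=S[160:260,260:380];a=T[110:210,255:345];w=np.hstack([a,b]).astype('uint8')
cv2.imwrite('pics/d2.png',cv2.convertScaleAbs(cv2.resize(w,None,fx=3.6,fy=3.6,interpolation=cv2.INTER_CUBIC),alpha=1.5))
E
```

```text
top 67 [629.   44.4] r 106.3
[297.51746195 147.08792267] [296.93231543 145.11984388]
top [(0.79, array([299. , 147.8]), array([626.4,  38.7]))] [298.12444913 149.1294602 ]
scene [(0.77, array([301.2, 225.1]), array([624.9,  42.9]))] [301.34979139 224.3026376 ][ WARN:0@3.032] global loadsave.cpp:1063 imwrite_ Unsupported depth image for selected encoder is fallbacked to CV_8U.
```

View pics/d2.png

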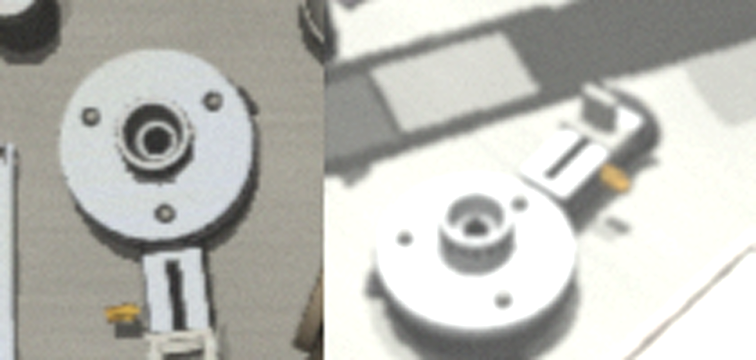

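Request:
step_arm:
  targets:
    - {"dp": [0, 0, 0.1], "angular": [0, 0, 0], "fingers": 0}
    - {"dp": [0, 0, 0.22], "angular": [0, 0, 0], "fingers": 0}
    - {"dp": [0, 0, 0.34], "angular": [0, 0, 0], "fingers": 0}
    - {"dp": [0, 0, 0.41], "angular": [0, 0, 0], "fingers": 0}
    - {"dp": [0, 0, 0.44], "angular": [0, 0, 0], "fingers": 0}
    - {"dp": [0, 0, 0.44], "angular": [0, 0, 0], "fingers": 0}
    - {"dp": [0, 0, 0.44], "angular": [0, 0, 0], "fingers": 1}
    - {"dp": [0, 0, 0.44], "angular": [0, 0, 0], "fingers": 1}
  newtons: 60

```text
time: 18.1
tool_pos: [628.1, -191.4, 3.9]
tcp_rot: [179.9, -0.1, -0.0]
ft_force: [0.2, 0.3, -0.6]
finger_gap: 59.6
grip_force: 64.9
```

Request:
step_arm:
  targets:
    - {"dp": [0, 0, 0], "angular": [0, 0, 0], "fingers": 1}
    - {"dp": [0, 0, 0], "angular": [0, 0, 0], "fingers": 1}
    - {"dp": [0, 0, 0], "angular": [0, 0, 0], "fingers": 1}
    - {"dp": [0, 0, -0.02], "angular": [0, 0, 0], "fingers": 1}
    - {"dp": [0, 0, -0.05], "angular": [0, 0, 0], "fingers": 1}
    - {"dp": [0, 0, -0.1], "angular": [0, 0, 0], "fingers": 1}
    - {"dp": [0, 0, -0.15], "angular": [0, 0, 0], "fingers": 1}
    - {"dp": [0, 0, -0.15], "angular": [0, 0, 0], "fingers": 1}

```text
time: 19.1
tool_pos: [628.0, -191.4, 33.8]
tcp_rot: [179.9, -0.2, -0.0]
ft_force: [0.3, 1.2, -2.0]
finger_gap: 59.4
grip_force: 65.0
```

```bash
python3 p.py 626.8,-191,32,0 626.8,-150,135,0 622,20,135,0 622,41,112,0 622,41,96,0; python3 -c "
from h import *
T=snapshot('top').astype(int);S=snapshot('scene').astype(int)
br=lambda I:(I[...,2]-I[...,0]>35)
print([ (br(I)&b).sum() for I,b in((T,box(355,410,135,170)),(S,box(230,275,170,215)))])
b=S[140:230,200:300];b=np.hstack([T[110:200,340:440],b]).astype('uint8');cv2.imwrite('pics/d3.png',cv2.convertScaleAbs(cv2.resize(b,None,fx=4,fy=4),alpha=1.5))"
```

```text
626.8,-191,32,0 dp [-0.0, -0.0, -0.15] ang z -0.0 
626.8,-150,135,0 dp [-0.0001, -0.205, -0.515] ang z -0.0 
622,20,135,0 dp [-0.0241, -0.85, -0.0] ang z -0.0 
622,41,112,0 dp [0.0, -0.105, 0.115] ang z -0.0 
622,41,96,0 dp [0.0, -0.0, 0.08] ang z -0.0 
[621.99, 41.0, 95.99, -0.01]
[np.int64(25), np.int64(53)]
```

View pics/d3.png

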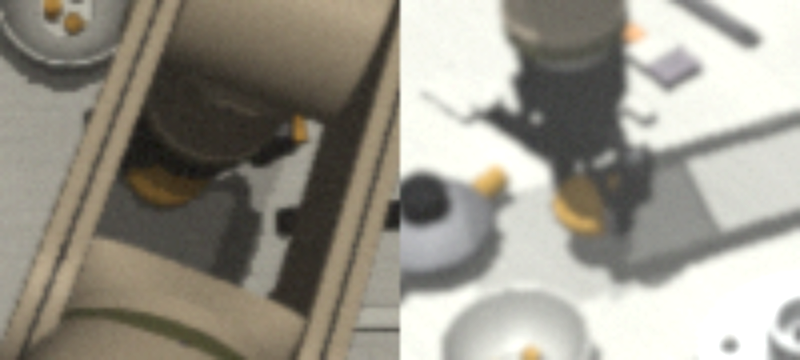

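Request:
step_arm:
  targets:
    - {"dp": [0, 0, -0.08], "angular": [0, 0, 0], "fingers": 1}
    - {"dp": [0, 0, -0.18], "angular": [0, 0, 0], "fingers": 1}
    - {"dp": [0, -0.02, -0.28], "angular": [0, 0, 0], "fingers": 1}
    - {"dp": [0, -0.06, -0.38], "angular": [0, 0, 0], "fingers": 1}
    - {"dp": [0, -0.12, -0.46], "angular": [0, 0, 0], "fingers": 1}
    - {"dp": [0, -0.18, -0.5], "angular": [0, 0, 0], "fingers": 1}
    - {"dp": [0, -0.205, -0.515], "angular": [0, 0, 0], "fingers": 1}
    - {"dp": [0, -0.205, -0.515], "angular": [0, 0, 0], "fingers": 1}

```text
time: 20.2
tool_pos: [626.6, -149.3, 134.5]
tcp_rot: [-180.0, 0.0, 0.0]
ft_force: [0.7, -1.4, -3.5]
finger_gap: 59.5
grip_force: 65.2
```

Request:
step_arm:
  targets:
    - {"dp": [0, -0.06, 0], "angular": [0, 0, 0], "fingers": 1}
    - {"dp": [-0.005, -0.16, 0], "angular": [0, 0, 0], "fingers": 1}
    - {"dp": [-0.01, -0.3, 0], "angular": [0, 0, 0], "fingers": 1}
    - {"dp": [-0.0141, -0.45, 0], "angular": [0, 0, 0], "fingers": 1}
    - {"dp": [-0.0181, -0.6, 0], "angular": [0, 0, 0], "fingers": 1}
    - {"dp": [-0.0241, -0.73, 0], "angular": [0, 0, 0], "fingers": 1}
    - {"dp": [-0.0241, -0.82, 0], "angular": [0, 0, 0], "fingers": 1}
    - {"dp": [-0.0241, -0.85, 0], "angular": [0, 0, 0], "fingers": 1}

```text
time: 21.2
tool_pos: [621.8, 21.5, 134.8]
tcp_rot: [-180.0, 0.0, 0.1]
ft_force: [0.7, 0.4, -3.5]
finger_gap: 59.8
grip_force: 65.2
```

Request:
step_arm:
  targets:
    - {"dp": [0, -0.06, 0], "angular": [0, 0, 0], "fingers": 1}
    - {"dp": [0, -0.105, 0], "angular": [0, 0, 0], "fingers": 1}
    - {"dp": [0, -0.105, 0], "angular": [0, 0, 0], "fingers": 1}
    - {"dp": [0, -0.105, 0.02], "angular": [0, 0, 0], "fingers": 1}
    - {"dp": [0, -0.105, 0.05], "angular": [0, 0, 0], "fingers": 1}
    - {"dp": [0, -0.105, 0.08], "angular": [0, 0, 0], "fingers": 1}
    - {"dp": [0, -0.105, 0.1], "angular": [0, 0, 0], "fingers": 1}
    - {"dp": [0, -0.105, 0.115], "angular": [0, 0, 0], "fingers": 1}

```text
time: 22.2
tool_pos: [621.8, 40.9, 111.5]
tcp_rot: [-180.0, 0.0, -0.0]
ft_force: [-0.7, 0.9, -2.3]
finger_gap: 59.9
grip_force: 65.2
```

```bash
python3 - <<'E'
from h import *
s=sense();print(s['tool_pos'],s['tcp_rot'],s['finger_gap'],s['ft_force'])
T=snapshot("top");S=snapshot("scene")
a=cv2.resize(T[115:215,255:345],None,fx=4,fy=4,interpolation=cv2.INTER_CUBIC);b=cv2.resize(S[160:260,250:350],None,fx=4,fy=4,interpolation=cv2.INTER_CUBIC)
cv2.imwrite('pics/d4.png',cv2.convertScaleAbs(np.hstack([a,b]),alpha=1.5))
E
```

```text
[621.84393127  40.94497938 111.49005457] [-1.79999883e+02  2.95627327e-02 -6.48129601e-03] 59.94889044798357 [-0.7054309   0.85545857 -2.30626638]
```

View pics/d4.png

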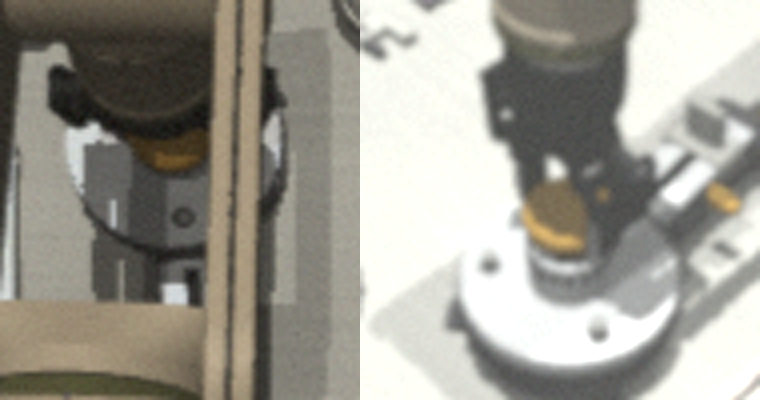

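Request:
step_arm:
  targets:
    - {"dp": [0, 0, 0.01], "angular": [0, 0, 0], "fingers": 1}
    - {"dp": [0, 0, 0.02], "angular": [0, 0, 0], "fingers": 1}
    - {"dp": [0, 0, 0.03], "angular": [0, 0, 0], "fingers": 1}
    - {"dp": [0, 0, 0.04], "angular": [0, 0, 0], "fingers": 1}
    - {"dp": [0, 0, 0.05], "angular": [0, 0, 0], "fingers": 1}
    - {"dp": [0, 0, 0.055], "angular": [0, 0, 0], "fingers": 1}
    - {"dp": [0, 0, 0.06], "angular": [0, 0, 0], "fingers": 1}
    - {"dp": [0, 0, 0.06], "angular": [0, 0, 0], "fingers": 1}

```text
time: 23.3
tool_pos: [622.2, 41.1, 100.1]
tcp_rot: [-180.0, -0.0, -0.0]
ft_force: [1.4, 0.6, -1.0]
finger_gap: 59.9
grip_force: 65.7
```

Request:
step_arm:
  targets:
    - {"dp": [0, 0, 0.005], "angular": [0, 0, 0], "fingers": 1}
    - {"dp": [0, 0, 0.01], "angular": [0, 0, 0], "fingers": 1}
    - {"dp": [0, 0, 0.015], "angular": [0, 0, 0], "fingers": 1}
    - {"dp": [0, 0, 0.02], "angular": [0, 0, 0], "fingers": 1}
    - {"dp": [0, 0, 0.024], "angular": [0, 0, 0], "fingers": 1}
    - {"dp": [0, 0, 0.024], "angular": [0, 0, 0], "fingers": 1}
    - {"dp": [0, 0, 0.024], "angular": [0, 0, 0], "fingers": 1}
    - {"dp": [0, 0, 0.024], "angular": [0, 0, 0], "fingers": 1}

```text
time: 24.3
tool_pos: [622.7, 41.4, 96.8]
tcp_rot: [-180.0, -0.1, 0.0]
ft_force: [-1.7, 3.1, 10.4]
finger_gap: 60.0
grip_force: 67.1
```

Request:
step_arm:
  targets:
    - {"dp": [0, 0, 0], "angular": [0, 0, 0], "fingers": 0}
    - {"dp": [0, 0, 0], "angular": [0, 0, 0], "fingers": 0}
    - {"dp": [0, 0, 0], "angular": [0, 0, 0], "fingers": 0}
    - {"dp": [0, 0, 0], "angular": [0, 0, 0], "fingers": 0}
    - {"dp": [0, 0, -0.05], "angular": [0, 0, 0], "fingers": 0}
    - {"dp": [0, 0, -0.15], "angular": [0, 0, 0], "fingers": 0}
    - {"dp": [0, 0, -0.3], "angular": [0, 0, 0], "fingers": 0}
    - {"dp": [0, 0, -0.4], "angular": [0, 0, 0], "fingers": 0}

```text
time: 25.3
tool_pos: [623.2, 41.0, 178.7]
tcp_rot: [180.0, -0.2, -0.0]
ft_force: [-0.2, 0.5, 0.2]
finger_gap: 85.5
grip_force: 0.0
```

```bash
echo "[622,41,175.2,0]">ledger.json; python3 p.py 469,21.1,175,80 469,21.1,120,97.4 469,21.1,80,97.4
```

```text
469,21.1,175,80 dp [-0.765, 0.0995, 0.001] ang z -0.4444 
469,21.1,120,97.4 dp [0.0, -0.0, 0.275] ang z -0.0967 
469,21.1,80,97.4 dp [0.0, 0.0, 0.2] ang z -0.0 
[469.0, 21.1, 80.0, 97.4]
```

Request:
step_arm:
  targets:
    - {"dp": [-0.08, 0.01, 0], "angular": [0, 0, -0.05], "fingers": 0.3}
    - {"dp": [-0.18, 0.023, 0], "angular": [0, 0, -0.105], "fingers": 0.3}
    - {"dp": [-0.3, 0.039, 0], "angular": [0, 0, -0.16], "fingers": 0.3}
    - {"dp": [-0.42, 0.055, 0], "angular": [0, 0, -0.215], "fingers": 0.3}
    - {"dp": [-0.54, 0.07, 0], "angular": [0, 0, -0.27], "fingers": 0.3}
    - {"dp": [-0.66, 0.086, 0], "angular": [0, 0, -0.325], "fingers": 0.3}
    - {"dp": [-0.73, 0.095, 0], "angular": [0, 0, -0.38], "fingers": 0.3}
    - {"dp": [-0.765, 0.0995, 0.001], "angular": [0, 0, -0.4444], "fingers": 0.3}

```text
time: 26.3
tool_pos: [468.7, 21.0, 176.2]
tcp_rot: [179.9, -0.0, 79.5]
ft_force: [1.0, -0.2, -0.2]
finger_gap: 59.6
grip_force: 0.0
```

Request:
step_arm:
  targets:
    - {"dp": [0, 0, 0.04], "angular": [0, 0, -0.04], "fingers": 0.3}
    - {"dp": [0, 0, 0.1], "angular": [0, 0, -0.0967], "fingers": 0.3}
    - {"dp": [0, 0, 0.17], "angular": [0, 0, -0.0967], "fingers": 0.3}
    - {"dp": [0, 0, 0.23], "angular": [0, 0, -0.0967], "fingers": 0.3}
    - {"dp": [0, 0, 0.275], "angular": [0, 0, -0.0967], "fingers": 0.3}
    - {"dp": [0, 0, 0.275], "angular": [0, 0, -0.0967], "fingers": 0.3}
    - {"dp": [0, 0, 0.275], "angular": [0, 0, -0.0967], "fingers": 0.3}
    - {"dp": [0, 0, 0.275], "angular": [0, 0, -0.0967], "fingers": 0.3}

```text
time: 27.3
tool_pos: [469.5, 21.1, 120.6]
tcp_rot: [179.9, 0.0, 96.5]
ft_force: [-0.4, -0.2, 0.5]
finger_gap: 59.9
grip_force: 0.0
```

Request:
step_arm:
  targets:
    - {"dp": [0, 0, 0.05], "angular": [0, 0, 0], "fingers": 0.3}
    - {"dp": [0, 0, 0.1], "angular": [0, 0, 0], "fingers": 0.3}
    - {"dp": [0, 0, 0.15], "angular": [0, 0, 0], "fingers": 0.3}
    - {"dp": [0, 0, 0.2], "angular": [0, 0, 0], "fingers": 0.3}
    - {"dp": [0, 0, 0.2], "angular": [0, 0, 0], "fingers": 0.3}
    - {"dp": [0, 0, 0.2], "angular": [0, 0, 0], "fingers": 1}
    - {"dp": [0, 0, 0.2], "angular": [0, 0, 0], "fingers": 1}
    - {"dp": [0, 0, 0.2], "angular": [0, 0, 0], "fingers": 1}
  newtons: 40

```text
time: 28.3
tool_pos: [469.3, 21.1, 80.6]
tcp_rot: [180.0, 0.0, 96.6]
ft_force: [-1.3, 0.5, -0.5]
finger_gap: 9.5
grip_force: 39.8
```

Request:
step_arm:
  targets:
    - {"dp": [0, 0, 0], "angular": [0, 0, 0], "fingers": 1}
    - {"dp": [0, 0, 0], "angular": [0, 0, 0], "fingers": 1}
    - {"dp": [0, 0, 0], "angular": [0, 0, 0], "fingers": 1}
    - {"dp": [0, 0, 0], "angular": [0, 0, 0], "fingers": 1}
    - {"dp": [0, 0, 0], "angular": [0, 0, 0], "fingers": 1}
    - {"dp": [0, 0, 0], "angular": [0, 0, 0], "fingers": 1}
    - {"dp": [0, 0, 0], "angular": [0, 0, 0], "fingers": 1}
    - {"dp": [0, 0, 0], "angular": [0, 0, 0], "fingers": 1}

```text
time: 29.3
tool_pos: [469.4, 21.1, 80.5]
tcp_rot: [180.0, 0.0, 96.6]
ft_force: [-1.5, 0.6, 5.2]
finger_gap: 9.5
grip_force: 40.6
```

Request:
step_arm:
  targets:
    - {"dp": [0, 0.015, 0], "angular": [0, 0, 0], "fingers": 1}
    - {"dp": [0.0005, 0.04, 0], "angular": [0, 0, 0], "fingers": 1}
    - {"dp": [0.001, 0.07, 0], "angular": [0, 0, 0], "fingers": 1}
    - {"dp": [0.0015, 0.1, 0], "angular": [0, 0, 0], "fingers": 1}
    - {"dp": [0.002, 0.125, 0], "angular": [0, 0, 0], "fingers": 1}
    - {"dp": [0.0022, 0.1425, 0], "angular": [0, 0, 0], "fingers": 1}
    - {"dp": [0.0022, 0.1425, 0], "angular": [0, 0, 0], "fingers": 1}
    - {"dp": [0.0022, 0.1425, 0], "angular": [0, 0, 0], "fingers": 1}

```text
time: 30.3
tool_pos: [498.0, 24.8, 80.5]
tcp_rot: [179.9, 0.0, 96.5]
ft_force: [0.6, 0.1, 4.9]
finger_gap: 9.0
grip_force: 40.6
```

Request:
step_arm:
  targets:
    - {"dp": [0, 0, 0], "angular": [0, 0, 0], "fingers": 1}
    - {"dp": [0, 0, 0], "angular": [0, 0, 0], "fingers": 0.3}
    - {"dp": [0, 0, 0], "angular": [0, 0, 0], "fingers": 0.3}
    - {"dp": [0, 0, 0], "angular": [0, 0, 0], "fingers": 0.3}
    - {"dp": [0, 0, -0.1], "angular": [0, 0, 0], "fingers": 0.3}
    - {"dp": [0, 0, -0.25], "angular": [0, 0, 0], "fingers": 0.3}
    - {"dp": [0, 0, -0.4], "angular": [0, 0, 0], "fingers": 0.3}
    - {"dp": [0, 0, -0.45], "angular": [0, 0, 0], "fingers": 0.3}

```text
time: 31.3
tool_pos: [498.4, 24.7, 171.9]
tcp_rot: [179.8, 0.0, 96.5]
ft_force: [0.6, -1.0, 0.0]
finger_gap: 60.2
grip_force: 0.0
```

```bash
python3 - <<'E'
from h import *
s=sense();print(s['tool_pos'],s['tcp_rot'])
E
echo "[497.2,24.8,170,96.6]">ledger.json; python3 p.py 500,-160,170,90 449,-330,170,90
```

```text
[498.37362687  24.71923177 171.91910052] [1.79823855e+02 3.08180245e-02 9.65394797e+01]
500,-160,170,90 dp [-0.9195, -0.0923, -0.0] ang z 0.0367 
449,-330,170,90 dp [-0.85, -0.2549, -0.0] ang z -0.0 
[449.0, -330.0, 170.0, 89.99]
```

Request:
step_arm:
  targets:
    - {"dp": [-0.1, -0.01, 0], "angular": [0, 0, 0.01], "fingers": 0.4}
    - {"dp": [-0.25, -0.025, 0], "angular": [0, 0, 0.02], "fingers": 0.4}
    - {"dp": [-0.42, -0.042, 0], "angular": [0, 0, 0.0367], "fingers": 0.4}
    - {"dp": [-0.6, -0.06, 0], "angular": [0, 0, 0.0367], "fingers": 0.4}
    - {"dp": [-0.75, -0.075, 0], "angular": [0, 0, 0.0367], "fingers": 0.4}
    - {"dp": [-0.86, -0.086, 0], "angular": [0, 0, 0.0367], "fingers": 0.4}
    - {"dp": [-0.9195, -0.0923, 0], "angular": [0, 0, 0.0367], "fingers": 0.4}
    - {"dp": [-0.9195, -0.0923, 0], "angular": [0, 0, 0.0367], "fingers": 0.4}

```text
time: 32.3
tool_pos: [499.5, -160.2, 169.3]
tcp_rot: [-179.9, -0.0, 89.9]
ft_force: [-0.1, 0.5, 0.2]
finger_gap: 51.3
grip_force: 0.0
```

```bash
python3 - <<'E'
from h import *
T=snapshot("top");S=snapshot("scene");cv2.imwrite("pics/t3.png",T);cv2.imwrite("pics/s3.png",S)
a=cv2.resize(T[110:230,260:330],(350,600),interpolation=cv2.INTER_CUBIC);b=cv2.resize(S[165:265,275:350],(450,600),interpolation=cv2.INTER_CUBIC)
cv2.imwrite('pics/d5.png',cv2.convertScaleAbs(np.hstack([a,b]),alpha=1.5))
E
```

```text
(no output)
```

View pics/d5.png

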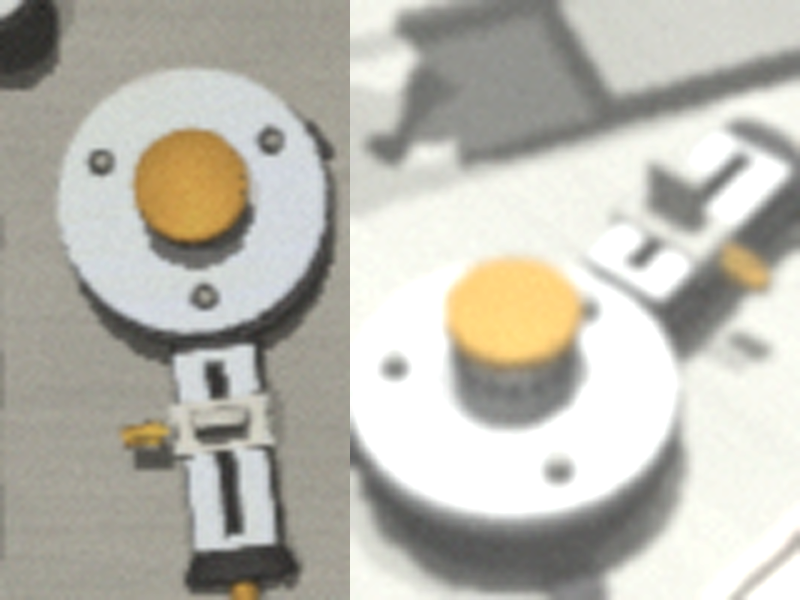

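```bash
python3 - <<'E'
from h import *
th=np.radians(7.4);ex=np.array([np.cos(th),np.sin(th)]);o=np.array([622.7,41.1])
for k,n,uv,z in(("tabtop","top",(303.9,192.3),106),("tabtop","scene",(328.6,193.7),106),("ptr","top",(293.3,196.6),68),("ptr","scene",(337.2,207.2),68)):
    print(k,n,((atz(n,uv,z)-o)@ex).round(1))
for n in("top","scene"):
  for l,z in(("shutter_tab",90),("pointer_tip",68)):
    print(l,n,[(round(r['conf'],2),((atz(n,r['at'],z)-o)@ex).round(1)) for r in pinpoint(n,l)[:2]])
# bases: cap circle
T=cv2.imread("pics/t3.png").astype(int);br=T[...,2]-T[...,0]>35
circ("top",box(283,315,130,165)&br,116)
see({k:Z[k] for k in("brush_mid","scraper_mid","adjustable_mid","ringspanner_mid")},fresh=False)
E
```

```text
tabtop top -123.4
tabtop scene -118.9
ptr top -127.3
ptr scene -121.5
shutter_tab top [(0.58, np.float64(-127.7))]
pointer_tip top [(0.6, np.float64(-122.2)), (0.6, np.float64(8.6))]
shutter_tab scene [(0.76, np.float64(-118.5)), (0.39, np.float64(-107.9))]
pointer_tip scene [(0.36, np.float64(-134.5))]
top 116 [621.5  39.9] r 29.1
brush_mid scene [(0.56, [257.8, 149.2], [452.0, -362.0])]
brush_mid top [(0.47, [441.3, 212.7], [453.0, -370.0])]
scraper_mid scene [(0.53, [227.6, 170.1], [595.0, -346.0])]
scraper_mid top [(0.46, [301.0, 148.5], [641.0, 37.0]), (0.29, [356.8, 115.0], [742.0, -127.0]), (0.2, [198.3, 185.4], [530.0, 337.0])]
adjustable_mid scene [(0.7, [316.6, 130.9], [224.0, -294.0]), (0.63, [244.4, 159.3], [520.0, -353.0]), (0.19, [328.7, 196.7], [440.0, -26.0])]
adjustable_mid top [(0.74, [418.5, 294.2], [222.0, -299.0])]
ringspanner_mid scene [(0.44, [274.9, 136.6], [359.0, -377.0])]
ringspanner_mid top [(0.59, [443.1, 239.1], [377.0, -373.0])]
```

```bash
python3 - <<'E'
from h import *
th=np.radians(7.4);ex=np.array([np.cos(th),np.sin(th)]);ey=np.array([-ex[1],ex[0]]);o=np.array([622.7,41.1])
for n,f,y0 in(("top","pics/t3.png",0),("scene","pics/s3.png",0)):
    I=cv2.imread(f).astype(float);g=I.mean(2).astype(np.float32);br=(I[...,2]-I[...,0]).astype(np.float32)
    def prof(img,xs,ys,z):
        return [np.mean([cv2.getRectSubPix(img,(1,1),tuple(map(float,proj(n,np.r_[o+ex*x+ey*y,z]))))[0,0] for y in ys]) for x in xs]
    xs=np.arange(-145,-105,2.)
    print(n,xs[0]);
    print("tab z106",np.round(prof(g,xs,np.arange(-10,11,4),106)).astype(int).tolist())
    print("tab z72 ",np.round(prof(g,xs,np.arange(-10,11,4),72)).astype(int).tolist())
    for y in(28,30,32,34,36,38,42): print("brass y",y,np.round(prof(br,xs,[y],68)).astype(int).tolist())
E
```

```text
top -145.0
tab z106 [101, 107, 124, 106, 77, 60, 49, 57, 94, 121, 125, 122, 115, 122, 128, 113, 104, 100, 97, 96]
tab z72  [95, 98, 100, 115, 120, 93, 70, 55, 48, 63, 101, 123, 125, 121, 115, 122, 128, 114, 104, 99]
brass y 28 [8, 6, 5, 5, 6, 6, 7, 8, 7, 14, 21, 19, 13, 9, 9, 8, 8, 9, 9, 8]
brass y 30 [6, 6, 5, 4, 5, 5, 6, 10, 12, 29, 47, 39, 23, 13, 9, 9, 9, 9, 10, 9]
brass y 32 [6, 5, 4, 3, 4, 5, 8, 17, 23, 41, 66, 56, 37, 20, 12, 10, 9, 9, 10, 9]
brass y 34 [7, 5, 4, 4, 5, 6, 11, 28, 38, 54, 78, 69, 51, 29, 15, 11, 10, 9, 8, 9]
brass y 36 [7, 5, 4, 4, 6, 9, 15, 41, 56, 66, 79, 77, 62, 36, 18, 11, 9, 8, 8, 9]
brass y 38 [7, 5, 3, 5, 6, 9, 16, 46, 62, 65, 77, 79, 68, 37, 19, 11, 10, 9, 9, 9]
brass y 42 [6, 5, 5, 5, 6, 6, 14, 34, 52, 55, 70, 75, 67, 31, 14, 9, 9, 9, 9, 8]
scene -145.0
tab z106 [173, 172, 173, 172, 172, 171, 169, 167, 164, 161, 157, 150, 139, 126, 114, 105, 102, 105, 108, 112]
tab z72  [108, 101, 96, 93, 90, 87, 85, 84, 84, 85, 90, 98, 110, 124, 137, 146, 149, 148, 142, 137]
brass y 28 [0, -1, 0, 1, 3, 5, 7, 11, 15, 16, 14, 11, 9, 6, 6, 4, 3, 4, 3, 2]
brass y 30 [0, 0, 1, 2, 2, 4, 10, 17, 22, 27, 27, 21, 14, 12, 9, 6, 3, 2, 2, 2]
brass y 32 [1, 2, 2, 3, 3, 5, 12, 20, 31, 38, 39, 36, 28, 19, 15, 10, 5, 2, 1, 1]
brass y 34 [1, 2, 2, 2, 4, 7, 13, 25, 37, 46, 48, 46, 42, 33, 24, 15, 9, 3, 2, 1]
brass y 36 [1, 1, 1, 1, 3, 6, 14, 28, 42, 49, 53, 55, 50, 45, 36, 25, 14, 8, 4, 2]
brass y 38 [-1, 0, -1, 0, 2, 6, 16, 29, 42, 51, 57, 57, 57, 52, 43, 34, 22, 11, 6, 3]
brass y 42 [1, 1, 0, 0, 3, 7, 15, 29, 43, 51, 57, 59, 60, 59, 52, 44, 33, 22, 12, 8]
```

```bash
python3 - <<'E'
from h import *
k=800/1170*5; px=lambda x,y:(152+(x-605*800/1170)/k-.0,145+y/k)
A=atz("top",px(608,268),8);B=atz("top",px(608,20),33);print("front",A,"far",B,"cx",(A+B)/2)
for x in(523,607,690): print("div",atz("top",px(x,40),17),atz("top",px(x+(-1 if x<550 else 0),262),17))
print("sides",atz("top",px(434,150),15),atz("top",px(780,150),15))
E
python3 p.py 500,-160,170,90 449.6,-340,170,90
```

```text
front [419.87057811 302.22882299] far [627.59586131 301.32826309] cx [523.73321971 301.77854304]
div [613.57391289 378.39270139] [424.42789667 372.05645727]
div [613.73411284 306.53328911] [424.67726189 300.52842704]
div [613.89225546 235.59671401] [424.92053107 230.74898966]
sides [519.09129443 451.27243428] [519.93127058 157.2958153 ]
500,-160,170,90 dp [0.85, 0.2549, -0.0] ang z -0.0 
449.6,-340,170,90 dp [-0.9, -0.2519, -0.0] ang z -0.0 
[449.6, -340.0, 170.0, 89.99]
```

Request:
step_arm:
  targets:
    - {"dp": [-0.1, -0.03, 0], "fingers": 0.5}
    - {"dp": [-0.25, -0.07, 0], "fingers": 0.5}
    - {"dp": [-0.42, -0.12, 0], "fingers": 0.5}
    - {"dp": [-0.6, -0.17, 0], "fingers": 0.5}
    - {"dp": [-0.75, -0.21, 0], "fingers": 0.5}
    - {"dp": [-0.85, -0.24, 0], "fingers": 0.5}
    - {"dp": [-0.9, -0.2519, 0], "fingers": 0.5}
    - {"dp": [-0.9, -0.2519, 0], "fingers": 0.5}

```text
validation failed for argument at $.ta...
```

```bash
python3 p.py 449.9,-374,60,88.4 449.9,-374,4,88.4 449.9,-374,60,88.4 460,-280,180,60 490,-90,180,20 520,105,180,1.7 520,300,180,1.7 520.6,410,60,1.7 520.6,410,7.5,1.7
```

```text
449.9,-374,60,88.4 dp [-0.17, 0.0015, 0.55] ang z 0.0089 
449.9,-374,4,88.4 dp [-0.0, 0.0, 0.28] ang z -0.0 
449.9,-374,60,88.4 dp [-0.0, 0.0, -0.28] ang z -0.0 
460,-280,180,60 dp [0.4712, 0.0373, -0.6] ang z 0.1577 
490,-90,180,20 dp [0.8978, -0.345, -0.0] ang z 0.2223 
520,105,180,1.7 dp [0.4743, -0.865, -0.0] ang z 0.1016 
520,300,180,1.7 dp [0.029, -0.9745, -0.0] ang z 0.0 
520.6,410,60,1.7 dp [0.0193, -0.5497, 0.6] ang z 0.0 
520.6,410,7.5,1.7 dp [0.0, 0.0, 0.2625] ang z 0.0 
[520.59, 410.0, 7.5, 1.7]
```

Request:
step_arm:
  targets:
    - {"dp": [-0.1, -0.03, 0], "angular": [0, 0, 0], "fingers": 0.5}
    - {"dp": [-0.25, -0.07, 0], "angular": [0, 0, 0], "fingers": 0.5}
    - {"dp": [-0.42, -0.12, 0], "angular": [0, 0, 0], "fingers": 0.5}
    - {"dp": [-0.6, -0.17, 0], "angular": [0, 0, 0], "fingers": 0.5}
    - {"dp": [-0.75, -0.21, 0], "angular": [0, 0, 0], "fingers": 0.5}
    - {"dp": [-0.85, -0.24, 0], "angular": [0, 0, 0], "fingers": 0.5}
    - {"dp": [-0.9, -0.2519, 0], "angular": [0, 0, 0], "fingers": 0.5}
    - {"dp": [-0.9, -0.2519, 0], "angular": [0, 0, 0], "fingers": 0.5}

```text
time: 34.0
tool_pos: [449.3, -340.0, 169.9]
tcp_rot: [-180.0, -0.0, 89.9]
ft_force: [-0.4, 0.5, -0.2]
finger_gap: 42.7
grip_force: 0.0
```

Request:
step_arm:
  targets:
    - {"dp": [-0.05, 0, 0.06], "angular": [0, 0, 0.0089], "fingers": 0.5}
    - {"dp": [-0.1, 0.001, 0.17], "angular": [0, 0, 0.0089], "fingers": 0.5}
    - {"dp": [-0.15, 0.0015, 0.3], "angular": [0, 0, 0.0089], "fingers": 0.5}
    - {"dp": [-0.17, 0.0015, 0.42], "angular": [0, 0, 0.0089], "fingers": 0.5}
    - {"dp": [-0.17, 0.0015, 0.5], "angular": [0, 0, 0.0089], "fingers": 0.5}
    - {"dp": [-0.17, 0.0015, 0.55], "angular": [0, 0, 0.0089], "fingers": 0.5}
    - {"dp": [-0.17, 0.0015, 0.55], "angular": [0, 0, 0.0089], "fingers": 0.5}
    - {"dp": [-0.17, 0.0015, 0.55], "angular": [0, 0, 0.0089], "fingers": 0.5}

```text
time: 35.0
tool_pos: [450.2, -374.3, 61.0]
tcp_rot: [179.9, 0.1, 88.3]
ft_force: [0.1, 0.3, 0.4]
finger_gap: 42.7
grip_force: 0.0
```

Request:
step_arm:
  targets:
    - {"dp": [0, 0, 0.07], "angular": [0, 0, 0], "fingers": 0.5}
    - {"dp": [0, 0, 0.15], "angular": [0, 0, 0], "fingers": 0.5}
    - {"dp": [0, 0, 0.22], "angular": [0, 0, 0], "fingers": 0.5}
    - {"dp": [0, 0, 0.26], "angular": [0, 0, 0], "fingers": 0.5}
    - {"dp": [0, 0, 0.28], "angular": [0, 0, 0], "fingers": 0.5}
    - {"dp": [0, 0, 0.28], "angular": [0, 0, 0], "fingers": 0.5}
    - {"dp": [0, 0, 0.28], "angular": [0, 0, 0], "fingers": 1}
    - {"dp": [0, 0, 0.28], "angular": [0, 0, 0], "fingers": 1}
  newtons: 60

```text
time: 36.0
tool_pos: [450.2, -374.5, 4.9]
tcp_rot: [179.9, 0.1, 88.3]
ft_force: [1.6, -0.4, 0.1]
finger_gap: 16.0
grip_force: 59.6
```

Request:
step_arm:
  targets:
    - {"dp": [0, 0, 0], "angular": [0, 0, 0], "fingers": 1}
    - {"dp": [0, 0, 0], "angular": [0, 0, 0], "fingers": 1}
    - {"dp": [0, 0, 0], "angular": [0, 0, 0], "fingers": 1}
    - {"dp": [0, 0, -0.03], "angular": [0, 0, 0], "fingers": 1}
    - {"dp": [0, 0, -0.1], "angular": [0, 0, 0], "fingers": 1}
    - {"dp": [0, 0, -0.2], "angular": [0, 0, 0], "fingers": 1}
    - {"dp": [0, 0, -0.28], "angular": [0, 0, 0], "fingers": 1}
    - {"dp": [0, 0, -0.28], "angular": [0, 0, 0], "fingers": 1}

```text
time: 37.0
tool_pos: [450.9, -375.3, 62.8]
tcp_rot: [179.8, 0.2, 88.3]
ft_force: [0.2, -0.8, -1.2]
finger_gap: 15.8
grip_force: 59.6
```

Gripped. Transit.

Request:
step_arm:
  targets:
    - {"dp": [0.02, 0, -0.08], "angular": [0, 0, 0], "fingers": 1}
    - {"dp": [0.06, 0.005, -0.18], "angular": [0, 0, 0.02], "fingers": 1}
    - {"dp": [0.12, 0.01, -0.3], "angular": [0, 0, 0.04], "fingers": 1}
    - {"dp": [0.2, 0.015, -0.42], "angular": [0, 0, 0.07], "fingers": 1}
    - {"dp": [0.3, 0.025, -0.52], "angular": [0, 0, 0.1], "fingers": 1}
    - {"dp": [0.39, 0.03, -0.58], "angular": [0, 0, 0.13], "fingers": 1}
    - {"dp": [0.4712, 0.0373, -0.6], "angular": [0, 0, 0.1577], "fingers": 1}
    - {"dp": [0.4712, 0.0373, -0.6], "angular": [0, 0, 0.1577], "fingers": 1}

```text
time: 38.0
tool_pos: [460.0, -279.1, 180.6]
tcp_rot: [180.0, -0.0, 60.1]
ft_force: [0.6, -0.6, -1.1]
finger_gap: 16.3
grip_force: 59.6
```

Request:
step_arm:
  targets:
    - {"dp": [0.06, -0.02, 0], "angular": [0, 0, 0.02], "fingers": 1}
    - {"dp": [0.18, -0.07, 0], "angular": [0, 0, 0.05], "fingers": 1}
    - {"dp": [0.32, -0.12, 0], "angular": [0, 0, 0.08], "fingers": 1}
    - {"dp": [0.46, -0.17, 0], "angular": [0, 0, 0.12], "fingers": 1}
    - {"dp": [0.6, -0.23, 0], "angular": [0, 0, 0.16], "fingers": 1}
    - {"dp": [0.74, -0.28, 0], "angular": [0, 0, 0.19], "fingers": 1}
    - {"dp": [0.85, -0.33, 0], "angular": [0, 0, 0.2223], "fingers": 1}
    - {"dp": [0.8978, -0.345, 0], "angular": [0, 0, 0.2223], "fingers": 1}

```text
time: 39.0
tool_pos: [489.8, -89.4, 179.6]
tcp_rot: [-180.0, 0.0, 20.1]
ft_force: [-0.3, -0.1, -1.3]
finger_gap: 15.9
grip_force: 59.6
```

Request:
step_arm:
  targets:
    - {"dp": [0.03, -0.06, 0], "angular": [0, 0, 0.02], "fingers": 1}
    - {"dp": [0.1, -0.18, 0], "angular": [0, 0, 0.04], "fingers": 1}
    - {"dp": [0.17, -0.31, 0], "angular": [0, 0, 0.06], "fingers": 1}
    - {"dp": [0.25, -0.45, 0], "angular": [0, 0, 0.08], "fingers": 1}
    - {"dp": [0.33, -0.6, 0], "angular": [0, 0, 0.1016], "fingers": 1}
    - {"dp": [0.4, -0.73, 0], "angular": [0, 0, 0.1016], "fingers": 1}
    - {"dp": [0.45, -0.82, 0], "angular": [0, 0, 0.1016], "fingers": 1}
    - {"dp": [0.4743, -0.865, 0], "angular": [0, 0, 0.1016], "fingers": 1}

```text
time: 40.0
tool_pos: [520.4, 105.1, 179.7]
tcp_rot: [180.0, 0.0, 1.8]
ft_force: [0.3, -0.2, -1.3]
finger_gap: 16.2
grip_force: 59.6
```

Request:
step_arm:
  targets:
    - {"dp": [0, -0.08, 0], "angular": [0, 0, 0], "fingers": 1}
    - {"dp": [0.005, -0.22, 0], "angular": [0, 0, 0], "fingers": 1}
    - {"dp": [0.01, -0.37, 0], "angular": [0, 0, 0], "fingers": 1}
    - {"dp": [0.015, -0.52, 0], "angular": [0, 0, 0], "fingers": 1}
    - {"dp": [0.02, -0.67, 0], "angular": [0, 0, 0], "fingers": 1}
    - {"dp": [0.025, -0.82, 0], "angular": [0, 0, 0], "fingers": 1}
    - {"dp": [0.029, -0.93, 0], "angular": [0, 0, 0], "fingers": 1}
    - {"dp": [0.029, -0.9745, 0], "angular": [0, 0, 0], "fingers": 1}

```text
time: 41.0
tool_pos: [520.3, 300.8, 179.8]
tcp_rot: [180.0, 0.0, 1.7]
ft_force: [0.6, 0.3, -1.2]
finger_gap: 15.8
grip_force: 59.6
```

Request:
step_arm:
  targets:
    - {"dp": [0.003, -0.08, 0.02], "angular": [0, 0, 0], "fingers": 1}
    - {"dp": [0.007, -0.2, 0.08], "angular": [0, 0, 0], "fingers": 1}
    - {"dp": [0.012, -0.34, 0.18], "angular": [0, 0, 0], "fingers": 1}
    - {"dp": [0.016, -0.46, 0.3], "angular": [0, 0, 0], "fingers": 1}
    - {"dp": [0.0193, -0.5497, 0.42], "angular": [0, 0, 0], "fingers": 1}
    - {"dp": [0.0193, -0.5497, 0.52], "angular": [0, 0, 0], "fingers": 1}
    - {"dp": [0.0193, -0.5497, 0.58], "angular": [0, 0, 0], "fingers": 1}
    - {"dp": [0.0193, -0.5497, 0.6], "angular": [0, 0, 0], "fingers": 1}

```text
time: 42.0
tool_pos: [520.9, 408.9, 59.1]
tcp_rot: [180.0, 0.1, 1.6]
ft_force: [-0.1, 0.7, -1.0]
finger_gap: 16.1
grip_force: 59.6
```

```bash
python3 - <<'E'
from h import *
s=sense();print(s['tool_pos'],s['tcp_rot'],s['finger_gap'])
T=snapshot("top");S=snapshot("scene");cv2.imwrite("pics/t4.png",T);cv2.imwrite("pics/s4.png",S)
a=cv2.resize(T[130:250,140:270],(433,400));b=cv2.resize(S[200:350,320:480],(427-60,344))
w=np.zeros((400,800,3),np.uint8);w[:,:433]=a;w[:344,433:]=b
cv2.imwrite('pics/d6.png',cv2.convertScaleAbs(w,alpha=1.5))
E
```

```text
[520.92562022 408.88913288  59.13300521] [1.79950848e+02 6.03585966e-02 1.59722609e+00] 16.095800482454393
```

View pics/d6.png

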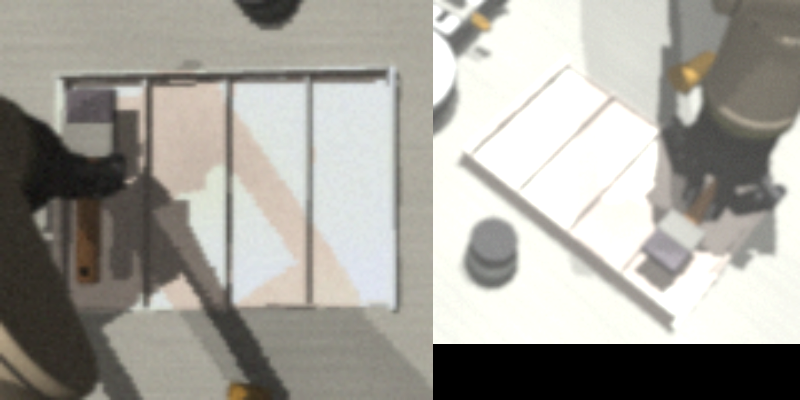

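Request:
step_arm:
  targets:
    - {"dp": [0, 0, 0.05], "angular": [0, 0, 0], "fingers": 1}
    - {"dp": [0, 0, 0.1], "angular": [0, 0, 0], "fingers": 1}
    - {"dp": [0, 0, 0.15], "angular": [0, 0, 0], "fingers": 1}
    - {"dp": [0, 0, 0.19], "angular": [0, 0, 0], "fingers": 1}
    - {"dp": [0, 0, 0.22], "angular": [0, 0, 0], "fingers": 1}
    - {"dp": [0, 0, 0.24], "angular": [0, 0, 0], "fingers": 1}
    - {"dp": [0, 0, 0.255], "angular": [0, 0, 0], "fingers": 1}
    - {"dp": [0, 0, 0.2625], "angular": [0, 0, 0], "fingers": 1}

```text
time: 43.1
tool_pos: [521.1, 410.0, 7.9]
tcp_rot: [180.0, 0.0, 1.6]
ft_force: [-3.6, -3.3, 9.3]
finger_gap: 16.1
grip_force: 60.8
```

Request:
step_arm:
  targets:
    - {"dp": [0, 0, 0], "angular": [0, 0, 0], "fingers": 1}
    - {"dp": [0, 0, 0], "angular": [0, 0, 0], "fingers": 0.68}
    - {"dp": [0, 0, 0], "angular": [0, 0, 0], "fingers": 0.68}
    - {"dp": [0, 0, 0], "angular": [0, 0, 0], "fingers": 0.68}
    - {"dp": [0, 0, -0.1], "angular": [0, 0, 0], "fingers": 0.68}
    - {"dp": [0, 0, -0.3], "angular": [0, 0, 0], "fingers": 0.68}
    - {"dp": [0, 0, -0.6], "angular": [0, 0, 0], "fingers": 0.5}
    - {"dp": [0, 0, -0.8], "angular": [0, 0, 0], "fingers": 0.5}

```text
time: 44.1
tool_pos: [522.2, 410.7, 172.9]
tcp_rot: [-179.8, -0.3, 1.6]
ft_force: [-0.1, 0.7, -0.6]
finger_gap: 42.9
grip_force: 0.0
```

```bash
python3 p.py 520.6,410,167.5 515,215,167.5,30 500,20,167.5,60 490,-160,167.5,90
```

```text
520.6,410,167.5 dp [0.0, 0.0, -0.8] ang z -0.0 
515,215,167.5,30 dp [-0.0569, 0.9737, -0.0] ang z -0.1572 
500,20,167.5,60 dp [-0.5525, 0.8069, -0.0] ang z -0.1667 
490,-160,167.5,90 dp [-0.8045, 0.4066, -0.0] ang z -0.1666 
[489.99, -160.0, 167.5, 89.99]
```

Request:
step_arm:
  targets:
    - {"dp": [-0.005, 0.1, 0], "angular": [0, 0, -0.02], "fingers": 0.5}
    - {"dp": [-0.015, 0.26, 0], "angular": [0, 0, -0.04], "fingers": 0.5}
    - {"dp": [-0.025, 0.42, 0], "angular": [0, 0, -0.07], "fingers": 0.5}
    - {"dp": [-0.035, 0.58, 0], "angular": [0, 0, -0.1], "fingers": 0.5}
    - {"dp": [-0.045, 0.74, 0], "angular": [0, 0, -0.13], "fingers": 0.5}
    - {"dp": [-0.05, 0.88, 0], "angular": [0, 0, -0.1572], "fingers": 0.5}
    - {"dp": [-0.0569, 0.9737, 0], "angular": [0, 0, -0.1572], "fingers": 0.5}
    - {"dp": [-0.0569, 0.9737, 0], "angular": [0, 0, -0.1572], "fingers": 0.5}

```text
time: 45.1
tool_pos: [515.6, 214.2, 168.5]
tcp_rot: [180.0, -0.1, 29.7]
ft_force: [0.2, -0.6, -0.0]
finger_gap: 42.8
grip_force: 0.0
```

Request:
step_arm:
  targets:
    - {"dp": [-0.06, 0.09, 0], "angular": [0, 0, -0.02], "fingers": 0.5}
    - {"dp": [-0.15, 0.22, 0], "angular": [0, 0, -0.05], "fingers": 0.5}
    - {"dp": [-0.25, 0.36, 0], "angular": [0, 0, -0.08], "fingers": 0.5}
    - {"dp": [-0.35, 0.5, 0], "angular": [0, 0, -0.11], "fingers": 0.5}
    - {"dp": [-0.45, 0.65, 0], "angular": [0, 0, -0.14], "fingers": 0.5}
    - {"dp": [-0.53, 0.77, 0], "angular": [0, 0, -0.1667], "fingers": 0.5}
    - {"dp": [-0.5525, 0.8069, 0], "angular": [0, 0, -0.1667], "fingers": 0.5}
    - {"dp": [-0.5525, 0.8069, 0], "angular": [0, 0, -0.1667], "fingers": 0.5}

```text
time: 46.1
tool_pos: [500.4, 20.5, 167.7]
tcp_rot: [180.0, -0.0, 59.8]
ft_force: [0.7, -0.2, -0.1]
finger_gap: 42.7
grip_force: 0.0
```

Request:
step_arm:
  targets:
    - {"dp": [-0.1, 0.05, 0], "angular": [0, 0, -0.02], "fingers": 0.5}
    - {"dp": [-0.24, 0.12, 0], "angular": [0, 0, -0.05], "fingers": 0.5}
    - {"dp": [-0.39, 0.2, 0], "angular": [0, 0, -0.08], "fingers": 0.5}
    - {"dp": [-0.54, 0.27, 0], "angular": [0, 0, -0.11], "fingers": 0.5}
    - {"dp": [-0.68, 0.34, 0], "angular": [0, 0, -0.14], "fingers": 0.5}
    - {"dp": [-0.77, 0.39, 0], "angular": [0, 0, -0.1666], "fingers": 0.5}
    - {"dp": [-0.8045, 0.4066, 0], "angular": [0, 0, -0.1666], "fingers": 0.5}
    - {"dp": [-0.8045, 0.4066, 0], "angular": [0, 0, -0.1666], "fingers": 0.5}

```text
time: 47.1
tool_pos: [490.2, -159.3, 167.4]
tcp_rot: [-180.0, -0.0, 89.8]
ft_force: [-0.6, 0.4, -0.3]
finger_gap: 42.9
grip_force: 0.0
```

```bash
cat >> h.py <<'E'
def diff(T,ref='pics/t3.png'):   # where did the tool area / tray change against an earlier picture
    R=cv2.imread(ref).astype(int)
    for k,b in dict(scraper=(403,472,150,174),adj=(403,472,178,200),brush=(403,478,203,226),ring=(405,476,228,248)).items():
        print(k,"changed px",int(((np.abs(T.astype(int)-R).max(2)>40)&box(*b)).sum()))
E
python3 - <<'E'
from h import *
T=snapshot("top");S=snapshot("scene");cv2.imwrite("pics/t5.png",T);cv2.imwrite("pics/s5.png",S);diff(T)
a=cv2.resize(T[140:240,150:270],(420,350),interpolation=cv2.INTER_CUBIC);b=cv2.resize(T[145:250,395:485],(360,420),interpolation=cv2.INTER_CUBIC)
w=np.zeros((420,780,3),np.uint8);w[:350,:420]=a;w[:,420:]=b
cv2.imwrite('pics/d7.png',cv2.convertScaleAbs(w,alpha=1.5))
print(sense()['tool_pos'])
E
```

```text
scraper changed px 65
adj changed px 165
brush changed px 255
ring changed px 80
[ 490.13955644 -158.89554555  167.40235169]
```

View pics/d7.png

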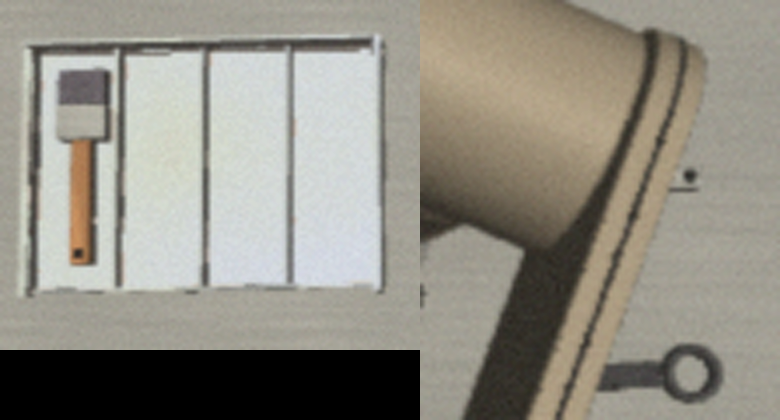

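```bash
python3 - <<'E'
from h import *
diff(cv2.imread("pics/t4.png"),'pics/top0.png')
T=cv2.imread("pics/t5.png").astype(int)
E
python3 p.py 521.2,-300,150,90.8 521.2,-356,55,90.8 521.2,-356,3,90.8 521.2,-356,60,90.8 512,-220,180,60 505,-30,180,20 520,165,180,1.7 522.6,339,160,1.7 522.6,339,55,1.7 522.6,339,7,1.7
```

```text
scraper changed px 0
adj changed px 0
brush changed px 416
ring changed px 0
521.2,-300,150,90.8 dp [-0.7, 0.1561, 0.0875] ang z -0.0045 
521.2,-356,55,90.8 dp [-0.2799, -0.0039, 0.475] ang z 0.0 
521.2,-356,3,90.8 dp [-0.0, -0.0, 0.26] ang z 0.0 
521.2,-356,60,90.8 dp [-0.0, -0.0, -0.285] ang z 0.0 
512,-220,180,60 dp [0.6805, -0.0365, -0.6] ang z 0.1711 
505,-30,180,20 dp [0.8053, -0.5052, -0.0] ang z 0.2223 
520,165,180,1.7 dp [0.4038, -0.8906, -0.0] ang z 0.1016 
522.6,339,160,1.7 dp [0.0389, -0.8693, 0.1] ang z 0.0 
522.6,339,55,1.7 dp [-0.0, 0.0, 0.525] ang z 0.0 
522.6,339,7,1.7 dp [-0.0, 0.0, 0.24] ang z 0.0 
[522.61, 339.0, 7.0, 1.7]
```

Request:
step_arm:
  targets:
    - {"dp": [-0.1, 0.02, 0.01], "angular": [0, 0, -0.0045], "fingers": 0.5}
    - {"dp": [-0.25, 0.055, 0.03], "angular": [0, 0, -0.0045], "fingers": 0.5}
    - {"dp": [-0.4, 0.09, 0.05], "angular": [0, 0, -0.0045], "fingers": 0.5}
    - {"dp": [-0.55, 0.125, 0.07], "angular": [0, 0, -0.0045], "fingers": 0.5}
    - {"dp": [-0.65, 0.145, 0.08], "angular": [0, 0, -0.0045], "fingers": 0.5}
    - {"dp": [-0.7, 0.1561, 0.0875], "angular": [0, 0, -0.0045], "fingers": 0.5}
    - {"dp": [-0.7, 0.1561, 0.0875], "angular": [0, 0, -0.0045], "fingers": 0.5}
    - {"dp": [-0.7, 0.1561, 0.0875], "angular": [0, 0, -0.0045], "fingers": 0.5}

```text
time: 48.2
tool_pos: [521.0, -299.2, 150.1]
tcp_rot: [180.0, -0.0, 90.8]
ft_force: [-1.4, -0.4, -0.2]
finger_gap: 42.2
grip_force: 0.0
```

Request:
step_arm:
  targets:
    - {"dp": [-0.08, -0.001, 0.05], "angular": [0, 0, 0], "fingers": 0.5}
    - {"dp": [-0.18, -0.002, 0.15], "angular": [0, 0, 0], "fingers": 0.5}
    - {"dp": [-0.26, -0.0035, 0.26], "angular": [0, 0, 0], "fingers": 0.5}
    - {"dp": [-0.2799, -0.0039, 0.36], "angular": [0, 0, 0], "fingers": 0.5}
    - {"dp": [-0.2799, -0.0039, 0.44], "angular": [0, 0, 0], "fingers": 0.5}
    - {"dp": [-0.2799, -0.0039, 0.475], "angular": [0, 0, 0], "fingers": 0.5}
    - {"dp": [-0.2799, -0.0039, 0.475], "angular": [0, 0, 0], "fingers": 0.5}
    - {"dp": [-0.2799, -0.0039, 0.475], "angular": [0, 0, 0], "fingers": 0.5}

```text
time: 49.2
tool_pos: [521.6, -356.2, 56.0]
tcp_rot: [179.9, 0.1, 90.8]
ft_force: [1.2, -1.0, 0.0]
finger_gap: 42.7
grip_force: 0.0
```

Request:
step_arm:
  targets:
    - {"dp": [0, 0, 0.06], "angular": [0, 0, 0], "fingers": 0.5}
    - {"dp": [0, 0, 0.13], "angular": [0, 0, 0], "fingers": 0.5}
    - {"dp": [0, 0, 0.2], "angular": [0, 0, 0], "fingers": 0.5}
    - {"dp": [0, 0, 0.24], "angular": [0, 0, 0], "fingers": 0.5}
    - {"dp": [0, 0, 0.26], "angular": [0, 0, 0], "fingers": 0.5}
    - {"dp": [0, 0, 0.26], "angular": [0, 0, 0], "fingers": 0.5}
    - {"dp": [0, 0, 0.26], "angular": [0, 0, 0], "fingers": 1}
    - {"dp": [0, 0, 0.26], "angular": [0, 0, 0], "fingers": 1}
  newtons: 80

```text
time: 50.2
tool_pos: [521.5, -356.4, 4.1]
tcp_rot: [179.9, 0.0, 90.7]
ft_force: [-0.2, 0.0, 3.5]
finger_gap: 15.6
grip_force: 78.8
```

Request:
step_arm:
  targets:
    - {"dp": [0, 0, 0], "angular": [0, 0, 0], "fingers": 1}
    - {"dp": [0, 0, 0], "angular": [0, 0, 0], "fingers": 1}
    - {"dp": [0, 0, 0], "angular": [0, 0, 0], "fingers": 1}
    - {"dp": [0, 0, -0.03], "angular": [0, 0, 0], "fingers": 1}
    - {"dp": [0, 0, -0.1], "angular": [0, 0, 0], "fingers": 1}
    - {"dp": [0, 0, -0.2], "angular": [0, 0, 0], "fingers": 1}
    - {"dp": [0, 0, -0.285], "angular": [0, 0, 0], "fingers": 1}
    - {"dp": [0, 0, -0.285], "angular": [0, 0, 0], "fingers": 1}

```text
time: 51.2
tool_pos: [522.6, -357.4, 63.2]
tcp_rot: [179.8, 0.2, 90.7]
ft_force: [0.6, -1.5, -4.0]
finger_gap: 15.6
grip_force: 78.4
```

Request:
step_arm:
  targets:
    - {"dp": [0.03, 0, -0.08], "angular": [0, 0, 0], "fingers": 1}
    - {"dp": [0.09, -0.005, -0.18], "angular": [0, 0, 0.02], "fingers": 1}
    - {"dp": [0.18, -0.01, -0.3], "angular": [0, 0, 0.04], "fingers": 1}
    - {"dp": [0.3, -0.016, -0.42], "angular": [0, 0, 0.07], "fingers": 1}
    - {"dp": [0.43, -0.023, -0.52], "angular": [0, 0, 0.1], "fingers": 1}
    - {"dp": [0.56, -0.03, -0.58], "angular": [0, 0, 0.14], "fingers": 1}
    - {"dp": [0.65, -0.035, -0.6], "angular": [0, 0, 0.1711], "fingers": 1}
    - {"dp": [0.6805, -0.0365, -0.6], "angular": [0, 0, 0.1711], "fingers": 1}

```text
time: 52.2
tool_pos: [511.9, -218.8, 180.6]
tcp_rot: [180.0, -0.0, 60.1]
ft_force: [0.5, -0.3, -3.5]
finger_gap: 15.4
grip_force: 78.6
```

Request:
step_arm:
  targets:
    - {"dp": [0.06, -0.04, 0], "angular": [0, 0, 0.02], "fingers": 1}
    - {"dp": [0.16, -0.1, 0], "angular": [0, 0, 0.05], "fingers": 1}
    - {"dp": [0.28, -0.175, 0], "angular": [0, 0, 0.08], "fingers": 1}
    - {"dp": [0.4, -0.25, 0], "angular": [0, 0, 0.12], "fingers": 1}
    - {"dp": [0.53, -0.33, 0], "angular": [0, 0, 0.16], "fingers": 1}
    - {"dp": [0.66, -0.41, 0], "angular": [0, 0, 0.19], "fingers": 1}
    - {"dp": [0.76, -0.475, 0], "angular": [0, 0, 0.2223], "fingers": 1}
    - {"dp": [0.8053, -0.5052, 0], "angular": [0, 0, 0.2223], "fingers": 1}

```text
time: 53.2
tool_pos: [504.7, -29.2, 179.6]
tcp_rot: [-180.0, 0.0, 20.1]
ft_force: [0.4, 0.6, -4.3]
finger_gap: 15.1
grip_force: 78.6
```

Request:
step_arm:
  targets:
    - {"dp": [0.03, -0.06, 0], "angular": [0, 0, 0.02], "fingers": 1}
    - {"dp": [0.08, -0.18, 0], "angular": [0, 0, 0.04], "fingers": 1}
    - {"dp": [0.14, -0.31, 0], "angular": [0, 0, 0.06], "fingers": 1}
    - {"dp": [0.21, -0.46, 0], "angular": [0, 0, 0.08], "fingers": 1}
    - {"dp": [0.28, -0.61, 0], "angular": [0, 0, 0.1016], "fingers": 1}
    - {"dp": [0.34, -0.75, 0], "angular": [0, 0, 0.1016], "fingers": 1}
    - {"dp": [0.38, -0.85, 0], "angular": [0, 0, 0.1016], "fingers": 1}
    - {"dp": [0.4038, -0.8906, 0], "angular": [0, 0, 0.1016], "fingers": 1}

```text
time: 54.2
tool_pos: [520.2, 165.3, 179.7]
tcp_rot: [180.0, 0.0, 1.9]
ft_force: [0.4, 0.4, -2.9]
finger_gap: 15.2
grip_force: 78.7
```

Request:
step_arm:
  targets:
    - {"dp": [0.002, -0.08, 0], "angular": [0, 0, 0], "fingers": 1}
    - {"dp": [0.008, -0.2, 0.01], "angular": [0, 0, 0], "fingers": 1}
    - {"dp": [0.014, -0.34, 0.03], "angular": [0, 0, 0], "fingers": 1}
    - {"dp": [0.02, -0.48, 0.05], "angular": [0, 0, 0], "fingers": 1}
    - {"dp": [0.027, -0.62, 0.07], "angular": [0, 0, 0], "fingers": 1}
    - {"dp": [0.033, -0.75, 0.09], "angular": [0, 0, 0], "fingers": 1}
    - {"dp": [0.0389, -0.84, 0.1], "angular": [0, 0, 0], "fingers": 1}
    - {"dp": [0.0389, -0.8693, 0.1], "angular": [0, 0, 0], "fingers": 1}

```text
time: 55.2
tool_pos: [522.9, 339.5, 159.7]
tcp_rot: [180.0, 0.0, 1.7]
ft_force: [-0.2, 0.0, -3.0]
finger_gap: 15.2
grip_force: 78.7
```

Request:
step_arm:
  targets:
    - {"dp": [0, 0, 0.05], "angular": [0, 0, 0], "fingers": 1}
    - {"dp": [0, 0, 0.14], "angular": [0, 0, 0], "fingers": 1}
    - {"dp": [0, 0, 0.24], "angular": [0, 0, 0], "fingers": 1}
    - {"dp": [0, 0, 0.35], "angular": [0, 0, 0], "fingers": 1}
    - {"dp": [0, 0, 0.44], "angular": [0, 0, 0], "fingers": 1}
    - {"dp": [0, 0, 0.5], "angular": [0, 0, 0], "fingers": 1}
    - {"dp": [0, 0, 0.525], "angular": [0, 0, 0], "fingers": 1}
    - {"dp": [0, 0, 0.525], "angular": [0, 0, 0], "fingers": 1}

```text
time: 56.2
tool_pos: [523.1, 339.0, 55.0]
tcp_rot: [-180.0, -0.0, 1.6]
ft_force: [-1.0, -0.1, -4.1]
finger_gap: 15.3
grip_force: 78.7
```

```bash
python3 - <<'E'
from h import *
T=snapshot("top");S=snapshot("scene");cv2.imwrite("pics/t6.png",T);cv2.imwrite("pics/s6.png",S);diff(T,'pics/top0.png')
s=sense();print(s['tool_pos'],s['ft_force'],s['finger_gap'])
for n in("top","scene"):
  for l in("adjustable_mid","adjustable_tip"):
    print(n,l,[(round(r['conf'],2),atz(n,r['at'],57).round(0)) for r in pinpoint(n,l)[:3]])
E
```

```text
scraper changed px 0
adj changed px 115
brush changed px 418
ring changed px 0
[523.62285807 339.34474542  55.9255415 ] [ 0.80978985 -0.11869071 -4.18313301] 15.296805669607759
top adjustable_mid [(0.82, array([ 227., -279.])), (0.74, array([520., 179.])), (0.65, array([531., 341.]))]
top adjustable_tip [(0.7, array([611., 346.])), (0.58, array([ 139., -294.]))]
scene adjustable_mid [(0.71, array([ 259., -254.])), (0.65, array([513., 339.]))]
scene adjustable_tip [(0.74, array([604., 344.])), (0.45, array([ 204., -253.])), (0.24, array([539., 411.]))]
```

Held well; lower and release, then go back for the ring spanner.

Request:
step_arm:
  targets:
    - {"dp": [0, 0, 0.05], "angular": [0, 0, 0], "fingers": 1}
    - {"dp": [0, 0, 0.1], "angular": [0, 0, 0], "fingers": 1}
    - {"dp": [0, 0, 0.15], "angular": [0, 0, 0], "fingers": 1}
    - {"dp": [0, 0, 0.18], "angular": [0, 0, 0], "fingers": 1}
    - {"dp": [0, 0, 0.2], "angular": [0, 0, 0], "fingers": 1}
    - {"dp": [0, 0, 0.22], "angular": [0, 0, 0], "fingers": 1}
    - {"dp": [0, 0, 0.235], "angular": [0, 0, 0], "fingers": 1}
    - {"dp": [0, 0, 0.24], "angular": [0, 0, 0], "fingers": 1}

```text
time: 57.5
tool_pos: [523.0, 339.0, 7.0]
tcp_rot: [180.0, 0.0, 1.7]
ft_force: [-2.7, -1.7, 3.6]
finger_gap: 15.2
grip_force: 79.6
```

Request:
step_arm:
  targets:
    - {"dp": [0, 0, 0], "angular": [0, 0, 0], "fingers": 1}
    - {"dp": [0, 0, 0], "angular": [0, 0, 0], "fingers": 0.68}
    - {"dp": [0, 0, 0], "angular": [0, 0, 0], "fingers": 0.68}
    - {"dp": [0, 0, 0], "angular": [0, 0, 0], "fingers": 0.68}
    - {"dp": [0, 0, -0.1], "angular": [0, 0, 0], "fingers": 0.68}
    - {"dp": [0, 0, -0.3], "angular": [0, 0, 0], "fingers": 0.68}
    - {"dp": [0, 0, -0.6], "angular": [0, 0, 0], "fingers": 0.5}
    - {"dp": [0, 0, -0.8], "angular": [0, 0, 0], "fingers": 0.5}

```text
time: 58.5
tool_pos: [524.2, 339.6, 172.3]
tcp_rot: [-179.9, -0.3, 1.6]
ft_force: [0.4, 1.1, 0.1]
finger_gap: 42.4
grip_force: 0.0
```

```bash
python3 p.py 522.6,339,167 505,150,167,30 475,-40,167,60 430,-220,150,92 378.4,-367,120,92 378.4,-367,3,92 378.4,-367,60,92
```

```text
522.6,339,167 dp [-0.0, 0.0, -0.8] ang z -0.0 
505,150,167,30 dp [-0.1161, 0.942, -0.0] ang z -0.1572 
475,-40,167,60 dp [-0.6049, 0.7477, -0.0] ang z -0.1667 
430,-220,150,92 dp [-0.892, 0.2551, 0.085] ang z -0.1777 
378.4,-367,120,92 dp [-0.7255, -0.2834, 0.15] ang z -0.0 
378.4,-367,3,92 dp [-0.0, 0.0, 0.585] ang z -0.0 
378.4,-367,60,92 dp [-0.0, 0.0, -0.285] ang z -0.0 
[378.4, -366.99, 60.0, 91.99]
```

Request:
step_arm:
  targets:
    - {"dp": [-0.012, 0.1, 0], "angular": [0, 0, -0.02], "fingers": 0.5}
    - {"dp": [-0.03, 0.26, 0], "angular": [0, 0, -0.04], "fingers": 0.5}
    - {"dp": [-0.05, 0.42, 0], "angular": [0, 0, -0.07], "fingers": 0.5}
    - {"dp": [-0.07, 0.58, 0], "angular": [0, 0, -0.1], "fingers": 0.5}
    - {"dp": [-0.09, 0.74, 0], "angular": [0, 0, -0.13], "fingers": 0.5}
    - {"dp": [-0.107, 0.87, 0], "angular": [0, 0, -0.1572], "fingers": 0.5}
    - {"dp": [-0.1161, 0.942, 0], "angular": [0, 0, -0.1572], "fingers": 0.5}
    - {"dp": [-0.1161, 0.942, 0], "angular": [0, 0, -0.1572], "fingers": 0.5}

```text
time: 59.5
tool_pos: [505.6, 149.6, 168.0]
tcp_rot: [180.0, -0.1, 29.8]
ft_force: [-0.4, 0.1, 0.4]
finger_gap: 42.9
grip_force: 0.0
```

Request:
step_arm:
  targets:
    - {"dp": [-0.07, 0.09, 0], "angular": [0, 0, -0.02], "fingers": 0.5}
    - {"dp": [-0.17, 0.21, 0], "angular": [0, 0, -0.05], "fingers": 0.5}
    - {"dp": [-0.28, 0.35, 0], "angular": [0, 0, -0.08], "fingers": 0.5}
    - {"dp": [-0.39, 0.48, 0], "angular": [0, 0, -0.11], "fingers": 0.5}
    - {"dp": [-0.5, 0.62, 0], "angular": [0, 0, -0.14], "fingers": 0.5}
    - {"dp": [-0.58, 0.72, 0], "angular": [0, 0, -0.1667], "fingers": 0.5}
    - {"dp": [-0.6049, 0.7477, 0], "angular": [0, 0, -0.1667], "fingers": 0.5}
    - {"dp": [-0.6049, 0.7477, 0], "angular": [0, 0, -0.1667], "fingers": 0.5}

```text
time: 60.5
tool_pos: [475.3, -39.5, 167.2]
tcp_rot: [180.0, -0.0, 59.8]
ft_force: [0.5, 0.1, -0.4]
finger_gap: 42.7
grip_force: 0.0
```

Request:
step_arm:
  targets:
    - {"dp": [-0.1, 0.03, 0.01], "angular": [0, 0, -0.02], "fingers": 0.5}
    - {"dp": [-0.25, 0.07, 0.02], "angular": [0, 0, -0.05], "fingers": 0.5}
    - {"dp": [-0.41, 0.12, 0.04], "angular": [0, 0, -0.08], "fingers": 0.5}
    - {"dp": [-0.57, 0.16, 0.05], "angular": [0, 0, -0.11], "fingers": 0.5}
    - {"dp": [-0.73, 0.21, 0.07], "angular": [0, 0, -0.15], "fingers": 0.5}
    - {"dp": [-0.85, 0.24, 0.08], "angular": [0, 0, -0.1777], "fingers": 0.5}
    - {"dp": [-0.892, 0.2551, 0.085], "angular": [0, 0, -0.1777], "fingers": 0.5}
    - {"dp": [-0.892, 0.2551, 0.085], "angular": [0, 0, -0.1777], "fingers": 0.5}

```text
time: 61.5
tool_pos: [430.3, -219.3, 150.0]
tcp_rot: [180.0, -0.0, 91.8]
ft_force: [-0.3, -0.9, 1.0]
finger_gap: 42.7
grip_force: 0.0
```

Request:
step_arm:
  targets:
    - {"dp": [-0.1, -0.04, 0.02], "angular": [0, 0, 0], "fingers": 0.5}
    - {"dp": [-0.25, -0.1, 0.05], "angular": [0, 0, 0], "fingers": 0.5}
    - {"dp": [-0.41, -0.16, 0.08], "angular": [0, 0, 0], "fingers": 0.5}
    - {"dp": [-0.56, -0.22, 0.12], "angular": [0, 0, 0], "fingers": 0.5}
    - {"dp": [-0.68, -0.265, 0.15], "angular": [0, 0, 0], "fingers": 0.5}
    - {"dp": [-0.7255, -0.2834, 0.15], "angular": [0, 0, 0], "fingers": 0.5}
    - {"dp": [-0.7255, -0.2834, 0.15], "angular": [0, 0, 0], "fingers": 0.5}
    - {"dp": [-0.7255, -0.2834, 0.15], "angular": [0, 0, 0], "fingers": 0.5}

```text
time: 62.5
tool_pos: [378.8, -366.0, 120.3]
tcp_rot: [180.0, -0.0, 92.0]
ft_force: [-0.6, 0.4, 0.3]
finger_gap: 42.6
grip_force: 0.0
```

Request:
step_arm:
  targets:
    - {"dp": [0, 0, 0.08], "angular": [0, 0, 0], "fingers": 0.5}
    - {"dp": [0, 0, 0.2], "angular": [0, 0, 0], "fingers": 0.5}
    - {"dp": [0, 0, 0.32], "angular": [0, 0, 0], "fingers": 0.5}
    - {"dp": [0, 0, 0.43], "angular": [0, 0, 0], "fingers": 0.5}
    - {"dp": [0, 0, 0.52], "angular": [0, 0, 0], "fingers": 0.5}
    - {"dp": [0, 0, 0.57], "angular": [0, 0, 0], "fingers": 0.5}
    - {"dp": [0, 0, 0.585], "angular": [0, 0, 0], "fingers": 0.5}
    - {"dp": [0, 0, 0.585], "angular": [0, 0, 0], "fingers": 0.5}

```text
time: 63.5
tool_pos: [378.4, -367.2, 3.4]
tcp_rot: [180.0, 0.0, 91.9]
ft_force: [-0.3, 0.2, -0.3]
finger_gap: 43.1
grip_force: 0.0
```

Request:
step_arm:
  targets:
    - {"dp": [0, 0, 0], "angular": [0, 0, 0], "fingers": 1}
    - {"dp": [0, 0, 0], "angular": [0, 0, 0], "fingers": 1}
    - {"dp": [0, 0, 0], "angular": [0, 0, 0], "fingers": 1}
    - {"dp": [0, 0, 0], "angular": [0, 0, 0], "fingers": 1}
    - {"dp": [0, 0, -0.05], "angular": [0, 0, 0], "fingers": 1}
    - {"dp": [0, 0, -0.15], "angular": [0, 0, 0], "fingers": 1}
    - {"dp": [0, 0, -0.25], "angular": [0, 0, 0], "fingers": 1}
    - {"dp": [0, 0, -0.285], "angular": [0, 0, 0], "fingers": 1}

```text
time: 64.5
tool_pos: [378.8, -367.7, 61.8]
tcp_rot: [179.9, 0.1, 91.9]
ft_force: [-0.2, -0.7, -1.9]
finger_gap: 14.9
grip_force: 78.7
```

```bash
python3 p.py 420,-210,170,125 470,-30,180,160 515,165,180,181.7 524.8,268,150,181.7 524.8,268,55,181.7 524.8,268,6.8,181.7
```

```text
420,-210,170,125 dp [0.7773, 0.2352, -0.55] ang z -0.1834 
470,-30,180,160 dp [0.5938, 0.721, -0.05] ang z -0.1944 
515,165,180,181.7 dp [0.1221, 0.9931, -0.0] ang z -0.1206 
524.8,268,150,181.7 dp [-0.0643, 0.5133, 0.15] ang z 0.0 
524.8,268,55,181.7 dp [-0.0, 0.0, 0.475] ang z 0.0 
524.8,268,6.8,181.7 dp [-0.0, 0.0, 0.241] ang z 0.0 
[524.8, 267.99, 6.8, 181.7]
```

Request:
step_arm:
  targets:
    - {"dp": [0.04, 0.01, -0.08], "angular": [0, 0, 0], "fingers": 1}
    - {"dp": [0.1, 0.03, -0.18], "angular": [0, 0, -0.02], "fingers": 1}
    - {"dp": [0.2, 0.06, -0.29], "angular": [0, 0, -0.05], "fingers": 1}
    - {"dp": [0.34, 0.1, -0.39], "angular": [0, 0, -0.08], "fingers": 1}
    - {"dp": [0.48, 0.145, -0.47], "angular": [0, 0, -0.11], "fingers": 1}
    - {"dp": [0.62, 0.19, -0.53], "angular": [0, 0, -0.15], "fingers": 1}
    - {"dp": [0.73, 0.22, -0.55], "angular": [0, 0, -0.1834], "fingers": 1}
    - {"dp": [0.7773, 0.2352, -0.55], "angular": [0, 0, -0.1834], "fingers": 1}

```text
time: 65.5
tool_pos: [420.1, -208.6, 170.4]
tcp_rot: [180.0, 0.0, 125.0]
ft_force: [0.0, 0.2, -2.4]
finger_gap: 14.9
grip_force: 78.6
```

Request:
step_arm:
  targets:
    - {"dp": [0.04, 0.05, -0.01], "angular": [0, 0, -0.02], "fingers": 1}
    - {"dp": [0.11, 0.14, -0.02], "angular": [0, 0, -0.05], "fingers": 1}
    - {"dp": [0.2, 0.25, -0.03], "angular": [0, 0, -0.08], "fingers": 1}
    - {"dp": [0.3, 0.37, -0.04], "angular": [0, 0, -0.11], "fingers": 1}
    - {"dp": [0.4, 0.49, -0.05], "angular": [0, 0, -0.14], "fingers": 1}
    - {"dp": [0.5, 0.61, -0.05], "angular": [0, 0, -0.17], "fingers": 1}
    - {"dp": [0.57, 0.69, -0.05], "angular": [0, 0, -0.1944], "fingers": 1}
    - {"dp": [0.5938, 0.721, -0.05], "angular": [0, 0, -0.1944], "fingers": 1}

```text
time: 66.5
tool_pos: [470.0, -29.1, 179.6]
tcp_rot: [-180.0, -0.0, 160.0]
ft_force: [-0.3, -0.6, -2.1]
finger_gap: 15.0
grip_force: 78.7
```

Request:
step_arm:
  targets:
    - {"dp": [0.01, 0.08, 0], "angular": [0, 0, -0.02], "fingers": 1}
    - {"dp": [0.026, 0.22, 0], "angular": [0, 0, -0.04], "fingers": 1}
    - {"dp": [0.045, 0.37, 0], "angular": [0, 0, -0.07], "fingers": 1}
    - {"dp": [0.065, 0.53, 0], "angular": [0, 0, -0.1], "fingers": 1}
    - {"dp": [0.085, 0.69, 0], "angular": [0, 0, -0.1206], "fingers": 1}
    - {"dp": [0.103, 0.84, 0], "angular": [0, 0, -0.1206], "fingers": 1}
    - {"dp": [0.117, 0.95, 0], "angular": [0, 0, -0.1206], "fingers": 1}
    - {"dp": [0.1221, 0.9931, 0], "angular": [0, 0, -0.1206], "fingers": 1}

```text
time: 67.5
tool_pos: [515.3, 165.9, 179.7]
tcp_rot: [-180.0, -0.0, -178.3]
ft_force: [0.6, -0.3, -1.7]
finger_gap: 14.5
grip_force: 78.7
```

Request:
step_arm:
  targets:
    - {"dp": [-0.01, 0.07, 0.02], "angular": [0, 0, 0], "fingers": 1}
    - {"dp": [-0.022, 0.18, 0.05], "angular": [0, 0, 0], "fingers": 1}
    - {"dp": [-0.037, 0.3, 0.08], "angular": [0, 0, 0], "fingers": 1}
    - {"dp": [-0.05, 0.41, 0.12], "angular": [0, 0, 0], "fingers": 1}
    - {"dp": [-0.06, 0.48, 0.15], "angular": [0, 0, 0], "fingers": 1}
    - {"dp": [-0.0643, 0.5133, 0.15], "angular": [0, 0, 0], "fingers": 1}
    - {"dp": [-0.0643, 0.5133, 0.15], "angular": [0, 0, 0], "fingers": 1}
    - {"dp": [-0.0643, 0.5133, 0.15], "angular": [0, 0, 0], "fingers": 1}

```text
time: 68.5
tool_pos: [525.4, 267.5, 150.4]
tcp_rot: [-180.0, 0.0, -178.4]
ft_force: [0.7, -0.4, -2.2]
finger_gap: 14.9
grip_force: 78.7
```

Request:
step_arm:
  targets:
    - {"dp": [0, 0, 0.05], "angular": [0, 0, 0], "fingers": 1}
    - {"dp": [0, 0, 0.13], "angular": [0, 0, 0], "fingers": 1}
    - {"dp": [0, 0, 0.23], "angular": [0, 0, 0], "fingers": 1}
    - {"dp": [0, 0, 0.33], "angular": [0, 0, 0], "fingers": 1}
    - {"dp": [0, 0, 0.41], "angular": [0, 0, 0], "fingers": 1}
    - {"dp": [0, 0, 0.46], "angular": [0, 0, 0], "fingers": 1}
    - {"dp": [0, 0, 0.475], "angular": [0, 0, 0], "fingers": 1}
    - {"dp": [0, 0, 0.475], "angular": [0, 0, 0], "fingers": 1}

```text
time: 69.5
tool_pos: [525.4, 268.1, 55.3]
tcp_rot: [180.0, 0.0, -178.4]
ft_force: [-0.2, 0.6, -2.3]
finger_gap: 15.0
grip_force: 78.7
```

```bash
python3 - <<'E'
from h import *
T=snapshot("top");S=snapshot("scene");cv2.imwrite("pics/t7.png",T);cv2.imwrite("pics/s7.png",S);diff(T,'pics/top0.png')
s=sense();print(s['tool_pos'],s['ft_force'],s['finger_gap'])
for n in("top","scene"):
  for l,z in(("ringspanner_mid",58),("ringspanner_tip",58),("adjustable_mid",9),("adjustable_tip",9),("brush_mid",10)):
    print(n,l,[(round(r['conf'],2),atz(n,r['at'],z).round(0)) for r in pinpoint(n,l)[:3]])
E
```

```text
scraper changed px 0
adj changed px 118
brush changed px 420
ring changed px 413
[525.78759099 268.24233673  55.88917596] [-0.5335823  -0.98312684 -2.12480309] 14.683418427816658
top ringspanner_mid [(0.63, array([532., 269.])), (0.37, array([527., 258.])), (0.18, array([631.,  36.]))]
top ringspanner_tip [(0.53, array([609., 262.]))]
top adjustable_mid [(0.78, array([ 220., -298.])), (0.44, array([ 603., -361.])), (0.32, array([ 597., -437.]))]
top adjustable_tip [(0.69, array([ 130., -310.])), (0.26, array([697., 270.]))]
top brush_mid [(0.49, array([508., 407.])), (0.46, array([521., 339.])), (0.22, array([535., 271.]))]
scene ringspanner_mid [(0.83, array([511., 263.]))]
scene ringspanner_tip [(0.69, array([618., 276.]))]
scene adjustable_mid [(0.91, array([524., 337.])), (0.62, array([ 226., -284.]))]
scene adjustable_tip [(0.95, array([605., 344.])), (0.58, array([ 143., -310.]))]
scene brush_mid [(0.65, array([510., 405.]))]
```

Request:
step_arm:
  targets:
    - {"dp": [0, 0, 0.05], "angular": [0, 0, 0], "fingers": 1}
    - {"dp": [0, 0, 0.1], "angular": [0, 0, 0], "fingers": 1}
    - {"dp": [0, 0, 0.15], "angular": [0, 0, 0], "fingers": 1}
    - {"dp": [0, 0, 0.18], "angular": [0, 0, 0], "fingers": 1}
    - {"dp": [0, 0, 0.2], "angular": [0, 0, 0], "fingers": 1}
    - {"dp": [0, 0, 0.22], "angular": [0, 0, 0], "fingers": 1}
    - {"dp": [0, 0, 0.235], "angular": [0, 0, 0], "fingers": 1}
    - {"dp": [0, 0, 0.241], "angular": [0, 0, 0], "fingers": 1}

```text
time: 71.1
tool_pos: [525.2, 268.0, 7.2]
tcp_rot: [-180.0, -0.0, -178.3]
ft_force: [-5.3, -2.7, 8.6]
finger_gap: 15.1
grip_force: 80.0
```

Request:
step_arm:
  targets:
    - {"dp": [0, 0, 0], "angular": [0, 0, 0], "fingers": 1}
    - {"dp": [0, 0, 0], "angular": [0, 0, 0], "fingers": 0.68}
    - {"dp": [0, 0, 0], "angular": [0, 0, 0], "fingers": 0.68}
    - {"dp": [0, 0, 0], "angular": [0, 0, 0], "fingers": 0.68}
    - {"dp": [0, 0, -0.1], "angular": [0, 0, 0], "fingers": 0.68}
    - {"dp": [0, 0, -0.3], "angular": [0, 0, 0], "fingers": 0.68}
    - {"dp": [0, 0, -0.6], "angular": [0, 0, 0], "fingers": 0.5}
    - {"dp": [0, 0, -0.8], "angular": [0, 0, 0], "fingers": 0.5}

```text
time: 72.1
tool_pos: [526.3, 268.5, 171.9]
tcp_rot: [179.9, 0.3, -178.3]
ft_force: [1.0, 0.4, 0.8]
finger_gap: 42.6
grip_force: 0.0
```

```bash
python3 p.py 524.8,268,166.8 535,85,180,150 560,-105,180,115 597.8,-275,150,93.8 597.8,-359,60,93.8 597.8,-359,4,93.8 597.8,-359,60,93.8
```

```text
524.8,268,166.8 dp [-0.0, 0.0, -0.8] ang z -0.0 
535,85,180,150 dp [-0.0238, -0.9161, -0.066] ang z 0.1761 
560,-105,180,115 dp [-0.5831, -0.7603, -0.0] ang z 0.1945 
597.8,-275,150,93.8 dp [-0.8503, -0.1878, 0.15] ang z 0.1178 
597.8,-359,60,93.8 dp [-0.4191, -0.0278, 0.45] ang z -0.0 
597.8,-359,4,93.8 dp [0.0, -0.0, 0.28] ang z -0.0 
597.8,-359,60,93.8 dp [0.0, -0.0, -0.28] ang z -0.0 
[597.8, -359.01, 60.0, 93.79]
```

Request:
step_arm:
  targets:
    - {"dp": [-0.003, -0.1, -0.02], "angular": [0, 0, 0.02], "fingers": 0.5}
    - {"dp": [-0.007, -0.25, -0.04], "angular": [0, 0, 0.04], "fingers": 0.5}
    - {"dp": [-0.011, -0.41, -0.066], "angular": [0, 0, 0.07], "fingers": 0.5}
    - {"dp": [-0.015, -0.57, -0.066], "angular": [0, 0, 0.1], "fingers": 0.5}
    - {"dp": [-0.019, -0.73, -0.066], "angular": [0, 0, 0.13], "fingers": 0.5}
    - {"dp": [-0.022, -0.86, -0.066], "angular": [0, 0, 0.16], "fingers": 0.5}
    - {"dp": [-0.0238, -0.9161, -0.066], "angular": [0, 0, 0.1761], "fingers": 0.5}
    - {"dp": [-0.0238, -0.9161, -0.066], "angular": [0, 0, 0.1761], "fingers": 0.5}

```text
time: 73.1
tool_pos: [535.0, 84.4, 179.9]
tcp_rot: [180.0, -0.0, 149.9]
ft_force: [0.9, -0.5, 0.3]
finger_gap: 42.4
grip_force: 0.0
```

Request:
step_arm:
  targets:
    - {"dp": [-0.06, -0.08, 0], "angular": [0, 0, 0.02], "fingers": 0.5}
    - {"dp": [-0.15, -0.2, 0], "angular": [0, 0, 0.05], "fingers": 0.5}
    - {"dp": [-0.25, -0.33, 0], "angular": [0, 0, 0.08], "fingers": 0.5}
    - {"dp": [-0.36, -0.47, 0], "angular": [0, 0, 0.11], "fingers": 0.5}
    - {"dp": [-0.47, -0.61, 0], "angular": [0, 0, 0.14], "fingers": 0.5}
    - {"dp": [-0.55, -0.72, 0], "angular": [0, 0, 0.17], "fingers": 0.5}
    - {"dp": [-0.5831, -0.7603, 0], "angular": [0, 0, 0.1945], "fingers": 0.5}
    - {"dp": [-0.5831, -0.7603, 0], "angular": [0, 0, 0.1945], "fingers": 0.5}

```text
time: 74.1
tool_pos: [559.9, -105.9, 179.8]
tcp_rot: [-180.0, -0.0, 114.9]
ft_force: [-0.5, -0.2, -0.4]
finger_gap: 42.9
grip_force: 0.0
```

Request:
step_arm:
  targets:
    - {"dp": [-0.1, -0.02, 0.01], "angular": [0, 0, 0.02], "fingers": 0.5}
    - {"dp": [-0.24, -0.05, 0.03], "angular": [0, 0, 0.04], "fingers": 0.5}
    - {"dp": [-0.39, -0.085, 0.06], "angular": [0, 0, 0.06], "fingers": 0.5}
    - {"dp": [-0.54, -0.12, 0.09], "angular": [0, 0, 0.08], "fingers": 0.5}
    - {"dp": [-0.69, -0.15, 0.12], "angular": [0, 0, 0.1], "fingers": 0.5}
    - {"dp": [-0.8, -0.177, 0.14], "angular": [0, 0, 0.1178], "fingers": 0.5}
    - {"dp": [-0.8503, -0.1878, 0.15], "angular": [0, 0, 0.1178], "fingers": 0.5}
    - {"dp": [-0.8503, -0.1878, 0.15], "angular": [0, 0, 0.1178], "fingers": 0.5}

```text
time: 75.1
tool_pos: [597.6, -275.3, 149.7]
tcp_rot: [-180.0, -0.0, 93.8]
ft_force: [-0.3, 0.6, -0.8]
finger_gap: 42.8
grip_force: 0.0
```

Request:
step_arm:
  targets:
    - {"dp": [-0.08, -0.005, 0.04], "angular": [0, 0, 0], "fingers": 0.5}
    - {"dp": [-0.2, -0.013, 0.12], "angular": [0, 0, 0], "fingers": 0.5}
    - {"dp": [-0.32, -0.021, 0.23], "angular": [0, 0, 0], "fingers": 0.5}
    - {"dp": [-0.4, -0.0265, 0.33], "angular": [0, 0, 0], "fingers": 0.5}
    - {"dp": [-0.4191, -0.0278, 0.41], "angular": [0, 0, 0], "fingers": 0.5}
    - {"dp": [-0.4191, -0.0278, 0.45], "angular": [0, 0, 0], "fingers": 0.5}
    - {"dp": [-0.4191, -0.0278, 0.45], "angular": [0, 0, 0], "fingers": 0.5}
    - {"dp": [-0.4191, -0.0278, 0.45], "angular": [0, 0, 0], "fingers": 0.5}

```text
time: 76.1
tool_pos: [598.3, -358.8, 61.1]
tcp_rot: [179.9, 0.0, 93.8]
ft_force: [-1.1, -0.5, -0.4]
finger_gap: 42.6
grip_force: 0.0
```

```bash
python3 - <<'E'
from h import *
T=snapshot("top");S=snapshot("scene");cv2.imwrite("pics/t8.png",T);cv2.imwrite("pics/s8.png",S)
b=cv2.resize(S[130:200,190:270],(560,490),interpolation=cv2.INTER_CUBIC);cv2.imwrite("pics/d8.png",b)
R=cv2.imread('pics/s7.png').astype(int);m=(np.abs(S.astype(int)-R).max(2)>40)
print("scene change at blade/handle ends",m[155:165,205:218].sum(),m[172:184,232:246].sum())
for l,z in(("scraper_mid",8),("scraper_tip",3)):
    print(l,[(round(r['conf'],2),atz("scene",r['at'],z).round(0)) for r in pinpoint("scene",l)[:3]])
for l,z in(("ringspanner_mid",8),("ringspanner_tip",9),("adjustable_mid",9),("adjustable_tip",9),("brush_mid",10),("brush_tip",10)):
  for n in("top","scene"):
    print(n,l,[(round(r['conf'],2),atz(n,r['at'],z).round(0)) for r in pinpoint(n,l)[:3]])
E
```

```text
scene change at blade/handle ends 36 38
scraper_mid [(0.51, array([ 600., -352.]))]
scraper_tip [(0.73, array([ 601., -429.]))]
top ringspanner_mid [(0.87, array([527., 262.])), (0.61, array([497.,  64.]))]
scene ringspanner_mid [(0.88, array([513., 255.]))]
top ringspanner_tip [(0.84, array([604., 265.]))]
scene ringspanner_tip [(0.82, array([612., 272.]))]
top adjustable_mid [(0.64, array([535., 339.]))]
scene adjustable_mid [(0.83, array([520., 337.])), (0.57, array([ 218., -293.])), (0.18, array([556., -13.]))]
top adjustable_tip [(0.78, array([609., 338.]))]
scene adjustable_tip [(0.9, array([613., 339.])), (0.67, array([441.,  22.])), (0.48, array([ 146., -310.]))]
top brush_mid [(0.94, array([513., 402.]))]
scene brush_mid [(0.69, array([508., 400.]))]
top brush_tip [(0.57, array([591., 413.])), (0.46, array([606., 269.])), (0.4, array([748., 156.]))]
scene brush_tip [(0.86, array([589., 416.]))]
```

Request:
step_arm:
  targets:
    - {"dp": [0, 0, 0.07], "angular": [0, 0, 0], "fingers": 0.5}
    - {"dp": [0, 0, 0.15], "angular": [0, 0, 0], "fingers": 0.5}
    - {"dp": [0, 0, 0.22], "angular": [0, 0, 0], "fingers": 0.5}
    - {"dp": [0, 0, 0.26], "angular": [0, 0, 0], "fingers": 0.5}
    - {"dp": [0, 0, 0.28], "angular": [0, 0, 0], "fingers": 0.5}
    - {"dp": [0, 0, 0.28], "angular": [0, 0, 0], "fingers": 0.5}
    - {"dp": [0, 0, 0.28], "angular": [0, 0, 0], "fingers": 1}
    - {"dp": [0, 0, 0.28], "angular": [0, 0, 0], "fingers": 1}

```text
time: 77.9
tool_pos: [598.3, -359.6, 5.3]
tcp_rot: [179.9, 0.1, 93.7]
ft_force: [-0.4, -0.7, -0.9]
finger_gap: 15.9
grip_force: 79.4
```

Request:
step_arm:
  targets:
    - {"dp": [0, 0, 0], "angular": [0, 0, 0], "fingers": 1}
    - {"dp": [0, 0, 0], "angular": [0, 0, 0], "fingers": 1}
    - {"dp": [0, 0, 0], "angular": [0, 0, 0], "fingers": 1}
    - {"dp": [0, 0, -0.03], "angular": [0, 0, 0], "fingers": 1}
    - {"dp": [0, 0, -0.1], "angular": [0, 0, 0], "fingers": 1}
    - {"dp": [0, 0, -0.2], "angular": [0, 0, 0], "fingers": 1}
    - {"dp": [0, 0, -0.28], "angular": [0, 0, 0], "fingers": 1}
    - {"dp": [0, 0, -0.28], "angular": [0, 0, 0], "fingers": 1}

```text
time: 78.9
tool_pos: [599.2, -360.3, 63.3]
tcp_rot: [179.8, 0.2, 93.7]
ft_force: [0.3, 0.2, -1.6]
finger_gap: 15.3
grip_force: 79.5
```

```bash
python3 p.py 550,-200,180,125 530,-10,190,160 527,150,180,181.7 527,197,60,181.7 527,197,7.7,181.7
```

```text
550,-200,180,125 dp [0.8091, -0.1859, -0.6] ang z -0.1734 
530,-10,190,160 dp [0.8355, 0.463, -0.05] ang z -0.1944 
527,150,180,181.7 dp [0.2878, 0.7467, 0.05] ang z -0.1206 
527,197,60,181.7 dp [-0.007, 0.2348, 0.6] ang z 0.0 
527,197,7.7,181.7 dp [0.0, 0.0, 0.2615] ang z 0.0 
[527.0, 196.99, 7.7, 181.7]
```

Request:
step_arm:
  targets:
    - {"dp": [0.03, -0.007, -0.08], "angular": [0, 0, 0], "fingers": 1}
    - {"dp": [0.1, -0.023, -0.18], "angular": [0, 0, -0.02], "fingers": 1}
    - {"dp": [0.21, -0.048, -0.3], "angular": [0, 0, -0.04], "fingers": 1}
    - {"dp": [0.35, -0.08, -0.42], "angular": [0, 0, -0.07], "fingers": 1}
    - {"dp": [0.5, -0.115, -0.52], "angular": [0, 0, -0.1], "fingers": 1}
    - {"dp": [0.65, -0.15, -0.58], "angular": [0, 0, -0.14], "fingers": 1}
    - {"dp": [0.77, -0.177, -0.6], "angular": [0, 0, -0.1734], "fingers": 1}
    - {"dp": [0.8091, -0.1859, -0.6], "angular": [0, 0, -0.1734], "fingers": 1}

```text
time: 79.9
tool_pos: [549.6, -198.6, 180.7]
tcp_rot: [180.0, 0.0, 125.0]
ft_force: [0.8, 0.2, -1.5]
finger_gap: 15.7
grip_force: 79.4
```

Request:
step_arm:
  targets:
    - {"dp": [0.06, 0.03, -0.01], "angular": [0, 0, -0.02], "fingers": 1}
    - {"dp": [0.16, 0.09, -0.02], "angular": [0, 0, -0.05], "fingers": 1}
    - {"dp": [0.29, 0.16, -0.03], "angular": [0, 0, -0.08], "fingers": 1}
    - {"dp": [0.42, 0.235, -0.04], "angular": [0, 0, -0.11], "fingers": 1}
    - {"dp": [0.56, 0.31, -0.05], "angular": [0, 0, -0.14], "fingers": 1}
    - {"dp": [0.7, 0.39, -0.05], "angular": [0, 0, -0.17], "fingers": 1}
    - {"dp": [0.8, 0.443, -0.05], "angular": [0, 0, -0.1944], "fingers": 1}
    - {"dp": [0.8355, 0.463, -0.05], "angular": [0, 0, -0.1944], "fingers": 1}

```text
time: 80.9
tool_pos: [529.8, -9.3, 189.7]
tcp_rot: [-180.0, -0.0, 159.9]
ft_force: [0.1, -0.7, -1.3]
finger_gap: 15.4
grip_force: 79.4
```

Request:
step_arm:
  targets:
    - {"dp": [0.02, 0.06, 0], "angular": [0, 0, -0.02], "fingers": 1}
    - {"dp": [0.06, 0.16, 0.01], "angular": [0, 0, -0.04], "fingers": 1}
    - {"dp": [0.11, 0.28, 0.02], "angular": [0, 0, -0.07], "fingers": 1}
    - {"dp": [0.16, 0.41, 0.03], "angular": [0, 0, -0.1], "fingers": 1}
    - {"dp": [0.21, 0.54, 0.04], "angular": [0, 0, -0.1206], "fingers": 1}
    - {"dp": [0.25, 0.65, 0.05], "angular": [0, 0, -0.1206], "fingers": 1}
    - {"dp": [0.28, 0.73, 0.05], "angular": [0, 0, -0.1206], "fingers": 1}
    - {"dp": [0.2878, 0.7467, 0.05], "angular": [0, 0, -0.1206], "fingers": 1}

```text
time: 81.9
tool_pos: [527.3, 150.2, 179.9]
tcp_rot: [-180.0, -0.0, -178.4]
ft_force: [0.3, -1.1, -1.7]
finger_gap: 15.5
grip_force: 79.4
```

Request:
step_arm:
  targets:
    - {"dp": [-0.002, 0.07, 0.03], "angular": [0, 0, 0], "fingers": 1}
    - {"dp": [-0.005, 0.17, 0.12], "angular": [0, 0, 0], "fingers": 1}
    - {"dp": [-0.007, 0.2348, 0.23], "angular": [0, 0, 0], "fingers": 1}
    - {"dp": [-0.007, 0.2348, 0.35], "angular": [0, 0, 0], "fingers": 1}
    - {"dp": [-0.007, 0.2348, 0.46], "angular": [0, 0, 0], "fingers": 1}
    - {"dp": [-0.007, 0.2348, 0.55], "angular": [0, 0, 0], "fingers": 1}
    - {"dp": [-0.007, 0.2348, 0.6], "angular": [0, 0, 0], "fingers": 1}
    - {"dp": [-0.007, 0.2348, 0.6], "angular": [0, 0, 0], "fingers": 1}

```text
time: 82.9
tool_pos: [526.7, 196.9, 59.1]
tcp_rot: [-180.0, -0.1, -178.4]
ft_force: [-0.5, -0.6, -1.3]
finger_gap: 15.7
grip_force: 79.5
```

```bash
python3 - <<'E'
from h import *
snapshot("scene");s=sense();print(s['tool_pos'],s['tcp_rot'],s['ft_force'],s['finger_gap'])
for l,z in(("scraper_mid",64),("scraper_tip",59)):
    print(l,[(round(r['conf'],2),atz("scene",r['at'],z).round(0)) for r in pinpoint("scene",l)[:3]])
E
```

```text
[527.31957355 197.04174186  60.00929012] [-1.79999384e+02 -6.25062552e-03 -1.78356652e+02] [ 0.86599074  0.00469738 -1.43949059] 15.591167124841643
scraper_mid [(0.92, array([527., 201.]))]
scraper_tip [(0.75, array([601., 207.]))]
```

Lower, release, and retreat toward the robot for a clear view.

Request:
step_arm:
  targets:
    - {"dp": [0, 0, 0.05], "angular": [0, 0, 0], "fingers": 1}
    - {"dp": [0, 0, 0.1], "angular": [0, 0, 0], "fingers": 1}
    - {"dp": [0, 0, 0.15], "angular": [0, 0, 0], "fingers": 1}
    - {"dp": [0, 0, 0.19], "angular": [0, 0, 0], "fingers": 1}
    - {"dp": [0, 0, 0.22], "angular": [0, 0, 0], "fingers": 1}
    - {"dp": [0, 0, 0.24], "angular": [0, 0, 0], "fingers": 1}
    - {"dp": [0, 0, 0.255], "angular": [0, 0, 0], "fingers": 1}
    - {"dp": [0, 0, 0.2615], "angular": [0, 0, 0], "fingers": 1}

```text
time: 84.05
tool_pos: [527.3, 197.0, 8.1]
tcp_rot: [-180.0, -0.0, -178.3]
ft_force: [-4.7, -2.2, 10.6]
finger_gap: 15.6
grip_force: 80.9
```

Request:
step_arm:
  targets:
    - {"dp": [0, 0, 0], "angular": [0, 0, 0], "fingers": 1}
    - {"dp": [0, 0, 0], "angular": [0, 0, 0], "fingers": 0.68}
    - {"dp": [0, 0, 0], "angular": [0, 0, 0], "fingers": 0.68}
    - {"dp": [0, 0, 0], "angular": [0, 0, 0], "fingers": 0.68}
    - {"dp": [0, 0, -0.1], "angular": [0, 0, 0], "fingers": 0.68}
    - {"dp": [0, 0, -0.3], "angular": [0, 0, 0], "fingers": 0.68}
    - {"dp": [0, 0, -0.6], "angular": [0, 0, 0], "fingers": 0.5}
    - {"dp": [0, 0, -0.8], "angular": [0, 0, 0], "fingers": 0.5}

```text
time: 85.05
tool_pos: [528.5, 197.3, 172.7]
tcp_rot: [179.9, 0.3, -178.3]
ft_force: [1.5, -0.1, 0.0]
finger_gap: 43.0
grip_force: 0.0
```

```bash
python3 p.py 527,197,167.7 515,10,180,150 470,-160,200,110 420,-330,200,90
```

```text
527,197,167.7 dp [0.0, 0.0, -0.8] ang z -0.0 
515,10,180,150 dp [0.0878, -0.9328, -0.0615] ang z 0.1761 
470,-160,200,110 dp [-0.2301, -0.8486, -0.1] ang z 0.2223 
420,-330,200,90 dp [-0.7133, -0.5256, -0.0] ang z 0.1111 
[420.0, -330.01, 200.0, 89.99]
```

Request:
step_arm:
  targets:
    - {"dp": [0.01, -0.1, -0.02], "angular": [0, 0, 0.02], "fingers": 0.5}
    - {"dp": [0.024, -0.25, -0.04], "angular": [0, 0, 0.04], "fingers": 0.5}
    - {"dp": [0.04, -0.42, -0.0615], "angular": [0, 0, 0.07], "fingers": 0.5}
    - {"dp": [0.055, -0.58, -0.0615], "angular": [0, 0, 0.1], "fingers": 0.5}
    - {"dp": [0.07, -0.74, -0.0615], "angular": [0, 0, 0.13], "fingers": 0.5}
    - {"dp": [0.082, -0.87, -0.0615], "angular": [0, 0, 0.16], "fingers": 0.5}
    - {"dp": [0.0878, -0.9328, -0.0615], "angular": [0, 0, 0.1761], "fingers": 0.5}
    - {"dp": [0.0878, -0.9328, -0.0615], "angular": [0, 0, 0.1761], "fingers": 0.5}

```text
time: 86.05
tool_pos: [514.8, 9.4, 179.9]
tcp_rot: [180.0, -0.0, 149.9]
ft_force: [-0.3, 0.1, 0.2]
finger_gap: 42.6
grip_force: 0.0
```

Request:
step_arm:
  targets:
    - {"dp": [-0.02, -0.08, -0.01], "angular": [0, 0, 0.02], "fingers": 0.5}
    - {"dp": [-0.06, -0.22, -0.03], "angular": [0, 0, 0.05], "fingers": 0.5}
    - {"dp": [-0.1, -0.37, -0.05], "angular": [0, 0, 0.09], "fingers": 0.5}
    - {"dp": [-0.14, -0.52, -0.07], "angular": [0, 0, 0.13], "fingers": 0.5}
    - {"dp": [-0.18, -0.67, -0.09], "angular": [0, 0, 0.17], "fingers": 0.5}
    - {"dp": [-0.215, -0.79, -0.1], "angular": [0, 0, 0.2], "fingers": 0.5}
    - {"dp": [-0.2301, -0.8486, -0.1], "angular": [0, 0, 0.2223], "fingers": 0.5}
    - {"dp": [-0.2301, -0.8486, -0.1], "angular": [0, 0, 0.2223], "fingers": 0.5}

```text
time: 87.05
tool_pos: [469.6, -160.6, 200.1]
tcp_rot: [-180.0, 0.0, 109.8]
ft_force: [0.3, -0.0, 0.1]
finger_gap: 42.7
grip_force: 0.0
```

Request:
step_arm:
  targets:
    - {"dp": [-0.07, -0.05, 0], "angular": [0, 0, 0.02], "fingers": 0.5}
    - {"dp": [-0.19, -0.14, 0], "angular": [0, 0, 0.04], "fingers": 0.5}
    - {"dp": [-0.32, -0.235, 0], "angular": [0, 0, 0.06], "fingers": 0.5}
    - {"dp": [-0.45, -0.33, 0], "angular": [0, 0, 0.08], "fingers": 0.5}
    - {"dp": [-0.58, -0.427, 0], "angular": [0, 0, 0.1], "fingers": 0.5}
    - {"dp": [-0.68, -0.5, 0], "angular": [0, 0, 0.1111], "fingers": 0.5}
    - {"dp": [-0.7133, -0.5256, 0], "angular": [0, 0, 0.1111], "fingers": 0.5}
    - {"dp": [-0.7133, -0.5256, 0], "angular": [0, 0, 0.1111], "fingers": 0.5}

```text
time: 88.05
tool_pos: [419.6, -329.9, 199.9]
tcp_rot: [-180.0, -0.0, 89.9]
ft_force: [-0.1, 0.2, -0.4]
finger_gap: 42.5
grip_force: 0.0
```

```bash
python3 - <<'E'
from h import *
T=snapshot("top");S=snapshot("scene");cv2.imwrite("pics/t9.png",T);cv2.imwrite("pics/s9.png",S)
a=cv2.resize(T[85:235,150:330],(432,360),interpolation=cv2.INTER_CUBIC);b=cv2.resize(S[170:345,265:475],(360,300),interpolation=cv2.INTER_CUBIC)
w=np.zeros((360,792,3),np.uint8);w[:,:432]=a;w[:300,432:]=b
cv2.imwrite('pics/d9.png',cv2.convertScaleAbs(w,alpha=1.5))
R=cv2.imread('pics/t3.png').astype(int);T=T.astype(int)
print("burner area changed vs t3",int(((np.abs(T-R).max(2)>40)&box(265,330,118,235)).sum()))
E
```

```text
burner area changed vs t3 0
```

View pics/d9.png

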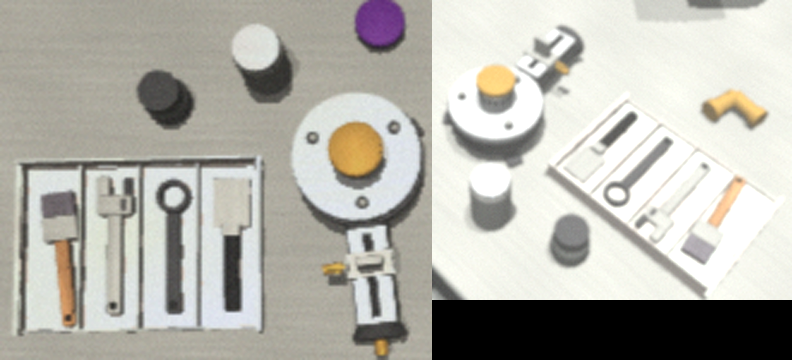

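```bash
python3 - <<'E'
from h import *
A=atz("top",(178.7,220.2),10);B=atz("top",(174.2,166),10);print(A,B,np.hypot(*(B-A)),"mid",A+(B-A)*.506,"slot0",(520.4,410),"frontedge",atz("top",(180,85+330/2.4),8))
A=atz("scene",(265+(743-432)/360*210,170+180*175/300),12);B=atz("scene",(265+(695-432)/360*210,170+256*175/300),10);print(A,B,np.hypot(*(B-A)),"mid",A+(B-A)*.506)
E
```

```text
[428.71510556 389.22642565] [587.26624263 408.6799151 ] 159.74010553286797 mid [508.94198092 399.06989132] slot0 (520.4, 410) frontedge [422.14594354 385.95250452]
[428.52677356 393.71079241] [585.92237026 414.3139813 ] 158.73835470211807 mid [508.16894549 404.13600599]
```

```bash
python3 -c "
from bench import hand_in
print(hand_in())"
```

```text
the job is handed in; nothing more can be done
None
```

I handed the job in at about 88 s of the 210 s allowed, with no verdict returned: head seated over the studs, cap in the crown, shutter tab within about 1 mm of the pointer, and all four tools in their own compartments with handles to the front. The brush had shifted after I set it down (about 15 mm towards the low front edge and turned about 5°), but it measured within tolerance and I left it.

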